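# Eject a spent filter cartridge with a long ejector rod

### The arm

A 6-joint arm with a two-finger parallel gripper is mounted at the origin on the work surface. World frame = base frame: x ahead of the robot, y to its left, z up, the work surface at z = 0. Lengths are in m, angles in rad, forces in N, time in s.
With the tool pointing down it reaches from about 0.35 to 0.85 m from the base axis. Payload 8.1 kg.
Tool frame: the origin (TCP) lies between the finger pads; the fingertips stand 25 mm ahead of it and the grasp point (between the pads) lies 6 mm ahead of it (robot.tip_extent is the distance from the TCP to the fingertips, in m); z points along the fingers, y is the direction in which the jaws open and shut (so a half turn about z gives the same grasp; the last joint's range is limited). The gripper opens to 93 mm and grips with 3 to 60 N. Pads are 15 mm wide; open, the fingers measure 128 mm over their backs; the gripper's body (75 mm by 188 mm) begins 65 mm behind the grasp point.
Start: joints at [-0.085, 0.13, 1.488, -0, 1.523, -0.085], TCP at [0.6, 0, 0.244] pointing down, gripper open.
Joint ranges: [-2.96, 2.96], [-0.89, 2.26], [0.02, 2.5], [-1.34, 4.48], [0, 2.73], [-2.66, 2.66]. Speed limits (rad/s): [2.39, 2.39, 2.79, 3.14, 3.14, 3.14].

### API

Orientations are given as a rotation vector (axis times angle).
In Python, from plant import robot gives the robot as it stands.
- The arm moves only by the tool drive_tool, never from a script. Its argument "increments" is a list of rows, each a list of 7 numbers: the closure, from 0 (fully open) to 1 (shut), then the shift along the world's x, y, z in units of 25 mm (1.0 is 25 mm), then the turn, a rotation vector about the world's x, y, z in rad. In form: [[gripper, dx, dy, dz, rx, ry, rz], ...]. A call has 1 to 20 rows; each row is the pose to reach, as a shift and turn from the pose commanded when the call began; what a row does not reach only later rows make up. A row lasts 1/12 s, in which the tool goes at most 41.7 mm and 7.16 degrees, less where a joint would pass 70% of its speed; a pose out of reach is approached as far as the arm can. A call with a gripper value outside its range is refused whole. The fingers move at their own pace and stop on an object; "squeeze" is the grip in N (left out, the last holds). Time passes only in rows, so rows that repeat a pose let the fingers close. It gives the time, the measured TCP pose, the force and the opening at its end, in the units of the state.
- robot.read_state(): the state, without advancing time (a new reading comes with each control period).
- robot.read_camera(name): name is "scene" or "side" or "wrist"; returns a dict with "image" (420x560x3 uint8, red, green, blue), "fx", "fy", "cx", "cy" (pixels), "dist" ([k1, k2, p1, p2, k3] as OpenCV has them; the pictures are not rectified), "T" (4x4, takes a point from camera to world coordinates); the wrist camera has in their place "mount" (4x4, takes a point from camera to tool coordinates, whose origin is the TCP and whose axes are the flange's). Camera axes: x right, y down, z forward; pixel columns grow to the right and rows downward; lengths in m; the calibration is good to about 2 mm. A picture is of the moment at which its call begins: read the wrist's pose just before it. There is no depth.
- robot.close_job(): hands the job in, once; it reports no verdict.
The state is a dict: "t": time; "q": joint angles; "dq": joint speeds; "joint_torque": joint torques, N m; "tool_pos": TCP position; "orientation": TCP orientation; "force": force on the tool from outside, world axes, zero at the start; "wrist_torque": the same for the moment, N m; "opening": finger opening in m.
Only numpy, scipy, OpenCV 4.12 (cv2) and the standard library are available. Lean on these libraries where they do the work, as an engineer would, in place of code of your own. Each camera call takes 0.05 s, during which the arm holds its last target.

### The job

A spent filter cartridge is stuck deep in the bore of the white holder block. Lift the ejector rod off its grey cradle by its plain steel shaft (ahead of the brass collar), push it tip first partway into the bore (a third to half its shaft) and let go; then take a new hold on its black handle, behind the collar, and push gently until the collar bears firmly, fully home, on the red stop plate in front of the block, so that the cartridge is driven out at the far end, and let go, leaving the rod in. The cartridge drags on the way, but never ram the rod or lean on it: 40 N on it is too much, and leave the other things on the counter where they are.

Things in the scene. Friction and masses are not known exactly. Their poses are not given: they have to be found in the camera images.
- rod: the ejector rod, loose, 258 mm long, about 0.22 kg, all round about its own x axis, which points from the handle to the tip. Origin on the axis at the point rod_mid. From the tip back along -x: steel shaft 14 mm in diameter, 190 mm long (its last 3 mm tapers to 11 mm); brass collar 32 mm in diameter, 8 mm thick; black plastic handle 22 mm in diameter, 60 mm long. It may roll about its x axis, so its y and z axes mean nothing
- rod_mid (a point): point on the rod's axis 130 mm behind the tip, 60 mm ahead of the collar, about the balance point: the place to take the shaft first. At the start the rod lies level in its cradle, axis 50 mm above the counter; the shaft here is free between the two cradle posts for 40 mm toward the collar and 80 mm toward the tip
- rod_tip (a point): point on the rod's axis at the tip's end face, 130 mm ahead of rod_mid
- rod_collar (a point): point on the rod's axis in the collar's front face (the face that seats on the stop plate), 190 mm behind the tip; axes as the rod's
- rod_handle (a point): middle of the black handle, on the rod's axis, 38 mm behind the collar's front face: the place to take the rod the second time. Let go partway in, the rod's rear sags by 1 to 2 degrees in its 2 mm of play; pushed while low or askew it jams, so bring it level and in line with the bore again before pushing on
- cradle: grey plastic cradle fixed to the counter, origin under rod_mid on the counter, x axis along the rod toward the tip. Base 170 x 60 x 8 mm; two U-shaped posts, 10 mm long (x) and 30 mm wide, at 85 mm and -45 mm along x; their slots, open at the top, are 15 mm wide, slot floor 43 mm and post tops 53 mm above the counter
- holder: the white filter holder, fixed to the counter: a block 200 mm long, 56 x 56 mm in section, from 57 to 113 mm above the counter, on two aluminium feet, with two blue straps and a small steel drip tray at the far end. Origin on the counter under the bore's mouth; x axis points level into the bore, away from the mouth, z up
- bore_mouth (a point): centre of the bore's mouth in the block's front face, 85 mm above the counter; x axis points into the bore along its axis. The bore is round, 16 mm in diameter, with a 3 mm chamfer at the mouth, and goes right through (200 mm).
- stop_mount: four bushings in the block's front face round the mouth, for the studs of the stop plate; origin at the mouth, axes as bore_mouth. In front stands the red stop plate, 44 x 44 x 8 mm with a 20 mm hole that the shaft passes freely. The plate is locked, but set differently each time: its front face, on which the collar lands, stands 8 to 38 mm in front of the block's face; this setting is not measured, so feel for it
- cartridge (a joint): how far the orange filter cartridge (15 mm in diameter, 60 mm long) has slid along the bore, m, growing away from the mouth: at 0 its near end is 105 mm inside the mouth, it starts between 0 and 0.03, and ends between 0.047 and 0.077 with the rod home, standing 12 to 42 mm out of the far end. It drags with about 10 N (more if the rod rubs), has no spring and stays where it is left
- cartridge_back (a point): centre of the cartridge's near end, which the rod's tip pushes on
- amber_bottle_mid (a point): bystander: centre of an amber bottle, 60 mm in diameter, 120 mm tall
- jar_mid (a point): bystander: centre of a white jar with a blue cap, 56 mm in diameter, 60 mm tall
- beaker_mid (a point): bystander: centre of a glass beaker, 70 mm in diameter, 85 mm tall
- dish_mid (a point): bystander: centre of a steel dish, 90 mm in diameter, 18 mm tall
- cap_box_mid (a point): bystander: centre of a small blue box, 70 x 50 x 30 mm
- spare_cartridge_center (a point): bystander: centre of a fat orange spare cartridge standing upright, 25 mm in diameter, 50 mm tall

How it is judged:
On the way, in this order (a step that is already met when the one before it is completed fails the run):
1. the rod is lifted off its cradle, held by the steel shaft ahead of the collar (contact force between the fingers and rod above 2 N and x of the grasp point in the frame of rod_collar above 0.01 m and distance of rod_mid from where it was at the start of the episode above 0.02 m), for 0.2 s.
2. the rod's tip is partway in the bore (40 to 140 mm) and the rod is let go (x of rod_tip in the frame of bore_mouth between 0.04 and 0.14 m and y of rod_tip in the frame of bore_mouth between -0.004 and 0.004 m and z of rod_tip in the frame of bore_mouth between -0.004 and 0.004 m and contact force between the fingers and rod below 0.2 N), for 0.3 s.
3. the rod, still partway in, is held again behind the collar (x of rod_tip in the frame of bore_mouth between 0.04 and 0.14 m and y of rod_tip in the frame of bore_mouth between -0.004 and 0.004 m and z of rod_tip in the frame of bore_mouth between -0.004 and 0.004 m and contact force between the fingers and rod above 2 N and x of the grasp point in the frame of rod_collar below -0.01 m), for 0.2 s.
4. the collar is pressed home onto the stop plate (more than 3 N) (contact force between rod and stop_mount above 3 N), for 0.1 s.
At the end, for the whole second after the job is handed in: the rod is left in the bore where the stop plate halted it: tip within 2 mm of the cartridge, collar 5 to 41 mm before the block's face and within 4 mm of the bore's axis across, in line within 0.04 rad; the cartridge at 42 mm or more, out of the far end; the rod released and at rest (x of rod_tip in the frame of cartridge_back above -0.002 m and x of rod_collar in the frame of bore_mouth between -0.041 and -0.005 m and y of rod_collar in the frame of bore_mouth between -0.004 and 0.004 m and z of rod_collar in the frame of bore_mouth between -0.004 and 0.004 m and angle between the x axis of rod and the x axis of holder, either way round below 0.04 rad and value of joint cartridge above 0.042 m and linear speed of rod below 0.01 m/s and contact force between the fingers and rod below 0.2 N); the robot touches nothing.
It fails at once if the rod is pressed against the holder or the cartridge with more than 40 N (contact force between rod and holder above 40 N).
It fails at once if a bystander is moved by more than 30 mm (distance of any of amber_bottle_mid, jar_mid, beaker_mid, dish_mid, cap_box_mid, spare_cartridge_center from where it was at the start of the episode above 0.03 m).
It also fails if it takes over 72 s, if anything falls off the work surface, if the arm or the gripper's body presses on something with over 40 N, if the wrist force passes 120 N, or if a joint passes its speed limit or range.

## Working session

There is one attempt and no reset: what is moved stays moved. The work goes in short steps, Python scripts to look and compute and a tool call to move; the robot and the scene stay as the last step left them, time stands still between calls to the robot, and variables do not carry over. Pictures are saved under pics/ and viewed, and the job is handed in when it is done.

Besides the shell and the picture viewer there is one more tool, called as name([rows], argument=value, ...), one row to a line, values as JSON. drive_tool: Moves the arm, as the interface text tells. Its arguments: {"type":"object","properties":{"increments":{"type":"array"},"squeeze":{"type":"number"}},"required":["increments"]}

```bash
mkdir -p pics; ls
python3 - <<'E'
from plant import robot
import cv2,json
s=robot.read_state();print(s)
for n in["scene","side","wrist"]:
    c=robot.read_camera(n);cv2.imwrite(f"pics/{n}0.png",c["image"][:,:,::-1])
    print(n,{k:(v.tolist() if hasattr(v,'tolist') else v) for k,v in c.items() if k!="image"})
E
```

```text
pics
{'t': 0.0, 'q': array([-8.54384294e-02,  1.31144782e-01,  1.48929754e+00, -1.20770921e-05,
        1.52301014e+00, -8.54049106e-02]), 'dq': array([0.00121173, 0.00032417, 0.00260276, 0.00159737, 0.00229214,
       0.00083801]), 'joint_torque': array([-1.61290725e-03, -5.59853125e+01, -4.91755986e+01,  7.67333270e-02,
        3.59135563e-02, -2.97389461e-04]), 'tool_pos': array([5.99462742e-01, 4.10318189e-05, 2.42587178e-01]), 'orientation': array([-2.22047727e+00, -2.22040415e+00,  1.89559278e-03]), 'force': array([-0.16529645, -0.19211131, -0.67744139]), 'wrist_torque': array([-0.01273024,  0.02428646, -0.02333722]), 'opening': 0.09267129764046049}
scene {'fx': 483.9727984940078, 'fy': 483.9727984940078, 'cx': 282.1090240759681, 'cy': 206.90496489192915, 'dist': [0.012741583194208983, 0.0, 0.0, 0.0, 0.0], 'T': [[0.8298460204561386, 0.36172563047894385, -0.4248648615592025, 1.0227620768545285], [0.557522893993212, -0.506274916032976, 0.6579163564384433, -0.6614899155279121], [0.02288678672385824, -0.7828411573559566, -0.621800544662871, 0.7307754063523817], [0.0, 0.0, 0.0, 1.0]
[... 213 characters left out ...]
8442741779639096, 0.42048649337328575], [-0.22537372892131166, -0.6120468742447389, 0.7580272462381201, -0.6681523373438284], [0.014105203334476851, -0.7800127061229742, -0.6256046847056115, 0.6263053908109192], [0.0, 0.0, 0.0, 1.0]]}
wrist {'fx': 316.4881729462771, 'fy': 316.4881729462771, 'cx': 285.09335160432664, 'cy': 211.10093020537704, 'dist': [-0.024911287907101773, 0.0, 0.0, 0.0, 0.0], 'mount': [[0.00034334561792148487, -0.9633685564266945, -0.26818073495710226, 0.0758740594535915], [0.9999999382929484, 0.0003108292202009038, 0.00016370489692877992, -0.0008493610436012267], [-7.434974151464387e-05, -0.2681807746158191, 0.9633686037019128, -0.14045240614176882], [0.0, 0.0, 0.0, 1.0]]}
```

View pics/scene0.png

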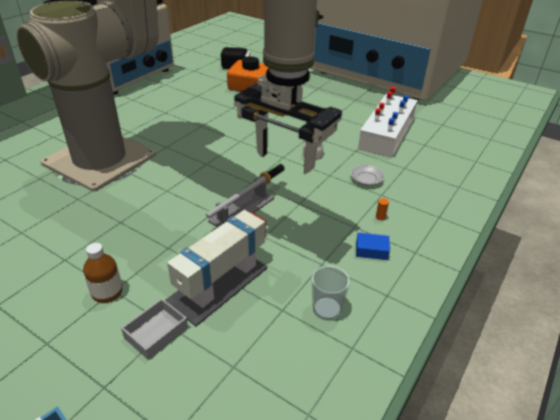

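View pics/side0.png

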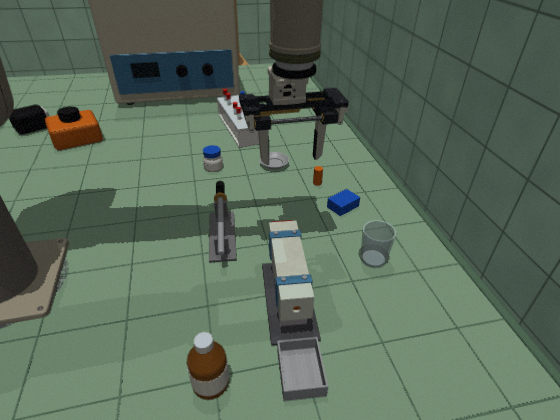

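View pics/wrist0.png

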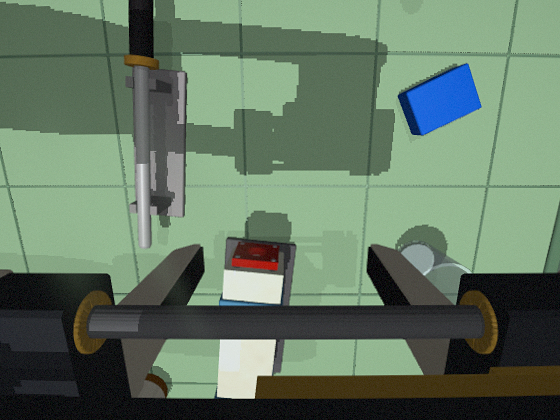

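The wrist view shows the rod at left: collar near (141,62), tip near (145,245), pointing to image-down (world −y). It also shows the block below, with the red plate near (257,255). I'll make rough measurements first.

```bash
cat > h.py <<'E'
from plant import robot
import numpy as np, cv2
from scipy.spatial.transform import Rotation as R
def grab(n,fn=None):
    s=robot.read_state(); c=robot.read_camera(n)
    if n=="wrist":
        T=np.eye(4);T[:3,:3]=R.from_rotvec(s["orientation"]).as_matrix();T[:3,3]=s["tool_pos"];T=T@c["mount"]
        c["T"]=T
    c["T"]=np.array(c["T"])
    c["K"]=np.array([[c["fx"],0,c["cx"]],[0,c["fy"],c["cy"]],[0,0,1]])
    c["s"]=s
    if fn:
        cv2.imwrite(f"pics/{fn}.png",c["image"][:,:,::-1]); np.save(f"pics/{fn}.npy",c,allow_pickle=True)
    return c
def load(fn): return np.load(f"pics/{fn}.npy",allow_pickle=True).item()
def rays(c,px):
    u=cv2.undistortPoints(np.array(px,float).reshape(-1,1,2),c["K"],np.array(c["dist"])).reshape(-1,2)
    d=np.c_[u,np.ones(len(u))]@c["T"][:3,:3].T
    return c["T"][:3,3],d
def onz(c,px,z):
    o,d=rays(c,px); return o+d*((z-o[2])/d[:,2])[:,None]
def proj(c,P):
    P=np.atleast_2d(P); q=(P-c["T"][:3,3])@c["T"][:3,:3]
    return cv2.projectPoints(q.reshape(-1,1,3),np.zeros(3),np.zeros(3),c["K"],np.array(c["dist"]))[0].reshape(-1,2)
E
python3 - <<'E'
from h import *
np.set_printoptions(precision=4,suppress=True)
c=grab("wrist","w0")
print("rod",onz(c,[[141,62],[145,245]],.05))
print("block top",onz(c,[[227,265],[284,274],[222,297],[281,304]],.113))
E
```

```text
rod [[ 0.4578  0.1342  0.05  ]
 [ 0.4398 -0.0568  0.05  ]]
block top [[ 0.5445 -0.0515  0.113 ]
 [ 0.5976 -0.0607  0.113 ]
 [ 0.5379 -0.0852  0.113 ]
 [ 0.5947 -0.0926  0.113 ]]
```

drive_tool([
  [0,-1.2,-1.5,0,0,0,0],
  [0,-1.2,-3,0,0,0,0],
  [0,-1.2,-4.5,0,0,0,0],
  [0,-1.2,-6,0,0,0,0],
  [0,-1.2,-6,0,0,0,0],
  [0,-1.2,-6,0,0,0,0],
  [0,-1.2,-6,0,0,0,0],
])

```text
t: 0.78
tool_pos: [0.5699, -0.1497, 0.2433]
orientation: [-2.222, -2.22, -0.0]
force: [-0.3, -0.0, -0.5]
opening: 0.093
```

Run:
```python
from h import *
c=grab("wrist","w1"); print(c["s"]["tool_pos"],c["s"]["dq"],c["s"]["t"])
```

```text
[ 0.56986082 -0.14969058  0.24334271] [ 0.02760384 -0.00494937  0.00373229 -0.00088102 -0.0015089  -0.00021553] 0.7833
```

View pics/w1.png

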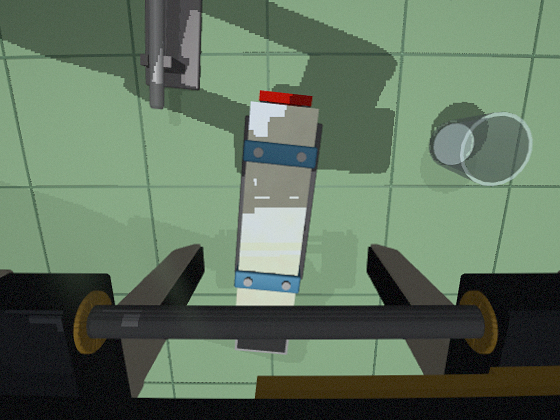

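The block is centred here, with its front top corners near (250,102) and (319,110) and the red plate in front at (286,99). I'll zoom in for the edges.

Run:
```python
from h import *
c=load("w1"); im=c["image"][80:300,220:340,::-1]
cv2.imwrite("pics/w1z.png",cv2.resize(im[:150],None,fx=4,fy=4,interpolation=cv2.INTER_NEAREST))
g=c["image"].astype(int)
for r in (115,125,135,180,220,260): print(r,[tuple(g[r,x]) for x in range(236,256,1)][::2])
```

```text
115 [(np.int64(77), np.int64(99), np.int64(77)), (np.int64(79), np.int64(100), np.int64(79)), (np.int64(83), np.int64(100), np.int64(79)), (np.int64(82), np.int64(101), np.int64(80)), (np.int64(83), np.int64(100), np.int64(81)), (np.int64(60), np.int64(72), np.int64(59)), (np.int64(52), np.int64(70), np.int64(56)), (np.int64(217), np.int64(227), np.int64(236)), (np.int64(210), np.int64(219), np.int64(228)), (np.int64(208), np.int64(217), np.int64(225))]
125 [(np.int64(79), np.int64(101), np.int64(77)), (np.int64(79), np.int64(99), np.int64(78)), (np.int64(76), np.int64(98), np.int64(77)), (np.int64(80), np.int64(100), np.int64(78)), (np.int64(69), np.int64(84), np.int64(69)), (np.int64(52), np.int64(54), np.int64(54)), (np.int64(110), np.int64(113), np.int64(121)), (np.int64(211), np.int64(220), np.int64(228)), (np.int64(208), np.int64(218), np.int64(224)), (np.int64(207), np.int64(218), np.int64(223))]
135 [(np.int64(79), np.int64(99), np.int64(76)), (np.int64(82), np.int64(101), np.int64(80)), (np.int64(81), np.int64(102), np.int64(78)), (np.int64(80), np.int64(104), np.int64(81)),
[... 985 characters left out ...]
.int64(207), np.int64(218), np.int64(220)), (np.int64(208), np.int64(219), np.int64(222)), (np.int64(207), np.int64(217), np.int64(219)), (np.int64(206), np.int64(216), np.int64(218)), (np.int64(209), np.int64(216), np.int64(219))]
260 [(np.int64(76), np.int64(77), np.int64(80)), (np.int64(95), np.int64(98), np.int64(98)), (np.int64(211), np.int64(224), np.int64(201)), (np.int64(205), np.int64(218), np.int64(195)), (np.int64(207), np.int64(217), np.int64(196)), (np.int64(206), np.int64(215), np.int64(194)), (np.int64(204), np.int64(213), np.int64(193)), (np.int64(203), np.int64(211), np.int64(192)), (np.int64(204), np.int64(211), np.int64(189)), (np.int64(208), np.int64(215), np.int64(194))]
```

View pics/w1z.png

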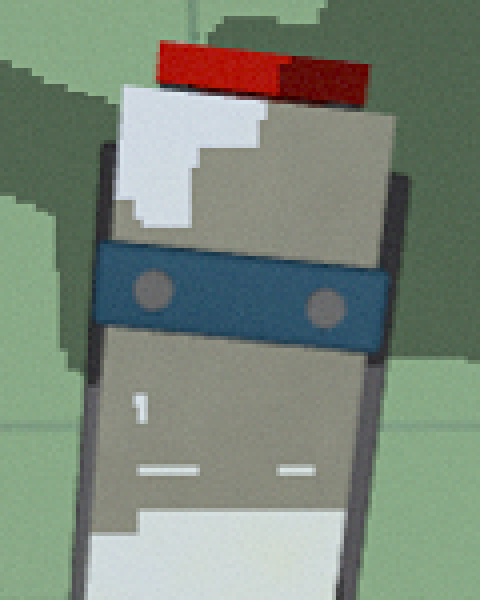

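```bash
cat > blk.py <<'E'
from h import *
np.set_printoptions(precision=4,suppress=True)
def edges(c,rows,x0,x1,thr=105):
    im=cv2.GaussianBlur(c["image"],(1,1),0).astype(int);L=[];Rr=[]
    for r in rows:
        p=im[r,x0:x1]; m=(p.min(1)>thr)&(p[:,1]-p[:,0]<18)
        i=np.flatnonzero(m)
        L.append((x0+i[0]-.5,r));Rr.append((x0+i[-1]+.5,r))
    return np.array(L),np.array(Rr)
def fit(P):
    v=cv2.fitLine(P[:,:2].astype(np.float32),cv2.DIST_HUBER,0,.01,.01).ravel()
    d=v[:2] if v[1]<0 else -v[:2]
    return v[2:],d
E
python3 - <<'E'
from blk import *
c=load("w1")
rows=[r for r in list(range(114,138,3))+list(range(176,262,4))]
L,Rr=edges(c,rows,225,335)
print(np.c_[L,Rr[:,0]].tolist())
A=onz(c,L,.113);B=onz(c,Rr,.113)
pa,da=fit(A);pb,db=fit(B);print(pa,da,pb,db,"yaw",np.arctan2(da[0],-da[1]),np.arctan2(db[0],-db[1]))
n=np.array([-da[1],da[0]]);print("width",n@(pb-pa))
d=da+db;d/=np.linalg.norm(d);n=np.array([-d[1],d[0]])
off=n@(pa+pb)/2
fc=onz(c,[[250.5,101.5],[319,109]],.113)[:,:2];print(fc,"front s",fc@d, "edge dir",fc[1]-fc[0])
m=n*off+d*(fc@d).mean();print("mouth",m,"dir",d)
E
```

```text
[[248.5, 114.0, 317.5], [248.5, 117.0, 317.5], [248.5, 120.0, 317.5], [248.5, 123.0, 316.5], [247.5, 126.0, 315.5], [247.5, 129.0, 315.5], [248.5, 132.0, 315.5], [248.5, 135.0, 315.5], [244.5, 176.0, 310.5], [243.5, 180.0, 309.5], [243.5, 184.0, 309.5], [243.5, 188.0, 308.5], [243.5, 192.0, 308.5], [243.5, 196.0, 307.5], [242.5, 200.0, 306.5], [242.5, 204.0, 306.5], [241.5, 208.0, 306.5], [242.5, 212.0, 305.5], [241.5, 216.0, 305.5], [240.5, 220.0, 304.5], [240.5, 224.0, 304.5], [240.5, 228.0, 303.5], [240.5, 232.0, 303.5], [239.5, 236.0, 302.5], [239.5, 240.0, 302.5], [239.5, 244.0, 301.5], [238.5, 248.0, 301.5], [238.5, 252.0, 300.5], [238.5, 256.0, 300.5], [238.5, 260.0, 299.5]]
[ 0.5304 -0.1491] [-0.1063 -0.9943] [ 0.5872 -0.1491] [-0.1025 -0.9947] yaw -0.10648724 -0.10271461
width 0.05650266
[[ 0.5409 -0.0566]
 [ 0.5967 -0.0625]] front s [-0.0001 -0.0001] edge dir [ 0.0558 -0.0059]
mouth [ 0.5682 -0.0595] dir [-0.1044 -0.9945]
```

drive_tool([
  [0,-1.2,1.5,0,0,0,0],
  [0,-2.4,3,0,0,0,0],
  [0,-3.6,4.5,0,0,0,0],
  [0,-4.5,6,0,0,0,0],
  [0,-4.5,6,0,0,0,0],
  [0,-4.5,6,0,0,0,0],
  [0,-4.5,6,0,0,0,0],
])

```text
t: 1.42
tool_pos: [0.4572, 0.002, 0.244]
orientation: [2.216, 2.226, 0.001]
force: [-0.4, -0.4, 0.6]
opening: 0.093
```

Run:
```python
from h import *
c=grab("wrist","w2"); print(c["s"]["tool_pos"],c["s"]["t"])
cv2.imwrite("pics/w2z.png",cv2.resize(c["image"][:270,220:360,::-1],None,fx=2,fy=2,interpolation=cv2.INTER_NEAREST))
```

```text
[0.45717119 0.00204726 0.24401734] 1.4167
```

View pics/w2z.png

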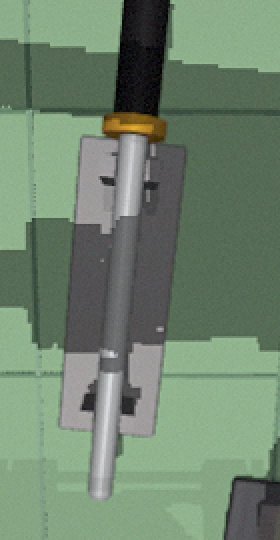

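Run:
```python
from blk import *
c=load("w2")
im=c["image"].astype(int)
for r in range(75,248,16): print(r,[tuple(map(int,im[r,x])) for x in range(262,296,2)])
P=onz(c,[[282.75,110],[270.25,240]],.05);d=P[1]-P[0];d/=np.linalg.norm(d);print(P,d,"yaw",np.arctan2(d[0],-d[1]))
tip=onz(c,[[270.5,249]],.05);col=onz(c,[[286,68]],.057);print(tip,col,np.linalg.norm((tip-col)[0,:2]))
for a in(tip,col):print((a-P[0])@d)
```

```text
75 [(155, 154, 155), (155, 153, 155), (156, 154, 155), (154, 152, 154), (160, 155, 157), (156, 155, 155), (154, 153, 156), (153, 150, 153), (132, 128, 129), (129, 132, 133), (159, 158, 160), (182, 183, 183), (201, 205, 207), (171, 171, 173), (154, 156, 155), (109, 108, 112), (66, 63, 68)]
91 [(159, 155, 156), (154, 151, 151), (159, 158, 157), (160, 156, 157), (140, 139, 140), (41, 36, 40), (48, 48, 48), (43, 45, 44), (117, 117, 119), (152, 156, 157), (176, 177, 177), (205, 207, 208), (174, 175, 175), (161, 163, 164), (120, 120, 122), (48, 48, 49), (42, 40, 42)]
107 [(157, 155, 153), (158, 154, 153), (155, 155, 155), (158, 156, 156), (157, 154, 155), (155, 153, 154), (161, 159, 159), (110, 111, 111), (146, 147, 149), (171, 173, 175), (208, 208, 209), (180, 183, 184), (164, 167, 166), (118, 122, 122), (73, 72, 75), (82, 84, 83), (75, 72, 75)]
123 [(84, 85, 85), (82, 81, 81), (81, 84, 84), (81, 82, 82), (83, 80, 85), (82, 79, 81), (92, 93, 93), (84, 86, 84), (97, 101, 101), (105, 105, 108), (113, 113, 114), (105, 106, 106), (98, 98, 98), (78, 79, 82), (87, 88, 87), (82, 83, 84), (86, 86
[... 1421 characters left out ...]
181, 183), (212, 214, 216), (171, 172, 173), (147, 148, 151), (93, 98, 94), (79, 98, 78), (147, 183, 144), (143, 182, 145), (144, 180, 144), (142, 180, 141), (148, 184, 145), (148, 184, 145), (147, 182, 145)]
235 [(144, 176, 141), (132, 155, 131), (140, 143, 145), (173, 171, 176), (204, 209, 206), (172, 171, 173), (156, 157, 160), (113, 122, 116), (137, 172, 134), (143, 177, 142), (139, 172, 137), (139, 174, 139), (143, 175, 138), (140, 174, 138), (142, 172, 137), (142, 174, 139), (138, 173, 136)]
[[ 0.4538  0.0908  0.05  ]
 [ 0.4401 -0.0491  0.05  ]] [-0.0974 -0.9952  0.    ] yaw -0.09757025723792548
[[ 0.4403 -0.0599  0.05  ]] [[0.4569 0.1291 0.057 ]] 0.18976254027920367
[0.1513]
[-0.0385]
```

drive_tool([
  [0,-0.25,1.4,-1,0,0,-0.0976],
  [0,-0.25,2.78,-2.4,0,0,-0.0976],
  [0,-0.25,2.78,-3.8,0,0,-0.0976],
  [0,-0.25,2.78,-4.8,0,0,-0.0976],
  [0,-0.25,2.78,-4.8,0,0,-0.0976],
  [0,-0.25,2.78,-4.8,0,0,-0.0976],
  [0,-0.25,2.78,-4.8,0,0,-0.0976],
])

```text
t: 2.05
tool_pos: [0.4527, 0.069, 0.1254]
orientation: [2.327, 2.109, 0.002]
force: [-0.3, -0.4, 0.1]
opening: 0.0932
```

Run:
```python
from blk import *
c=grab("wrist","w3"); print(c["s"]["tool_pos"],c["s"]["orientation"],c["s"]["t"])
M=R.from_rotvec(c["s"]["orientation"]).as_matrix();print(M)
c=grab("side","s3")
for n,p in dict(jar=(212,168),dish=(274,165),spare=(318,184),box=(344,207),beaker=(375,260),bottle=(208,390)).items(): print(n,onz(c,[p],0)[0])
```

```text
[0.4527 0.069  0.1254] [2.3271 2.1087 0.002 ] 2.05
[[ 0.0982  0.9952  0.0018]
 [ 0.9952 -0.0982 -0.    ]
 [ 0.0001  0.0018 -1.    ]]
jar [0.4541 0.3565 0.    ]
dish [0.6361 0.3363 0.    ]
spare [0.7355 0.2122 0.    ]
box [0.7705 0.0964 0.    ]
beaker [ 0.7712 -0.1016  0.    ]
bottle [ 0.3867 -0.3202  0.    ]
```

View pics/w3.png

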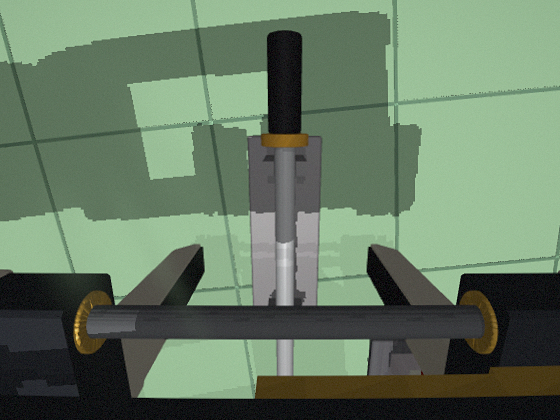

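View pics/s3.png

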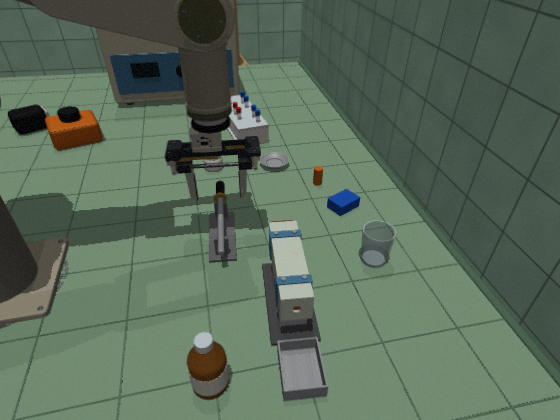

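The rod runs vertically through the wrist view at column 285, so it is centred between the jaws and aligned. I'll check the offset numerically.

Run:
```python
from blk import *
c=load("w3"); im=c["image"].astype(int)
for r in(155,190,230): print(r,[int(im[r,x,0]) for x in range(268,304)])
P=onz(c,[[285,155],[285,230],[285,147]],.05);print(P)
```

```text
155 [50, 49, 52, 50, 52, 55, 62, 83, 91, 98, 101, 102, 111, 114, 114, 118, 118, 123, 122, 120, 118, 115, 113, 109, 100, 97, 83, 54, 48, 52, 51, 53, 56, 51, 47, 62]
190 [93, 88, 91, 88, 91, 92, 84, 78, 84, 95, 99, 105, 113, 114, 114, 115, 119, 120, 122, 116, 120, 114, 112, 107, 105, 96, 86, 87, 90, 89, 87, 89, 91, 92, 95, 88]
230 [167, 166, 169, 166, 166, 169, 151, 99, 78, 94, 101, 105, 108, 117, 112, 113, 117, 117, 118, 115, 113, 116, 113, 104, 97, 96, 88, 83, 131, 170, 167, 164, 162, 165, 166, 165]
[[0.4572 0.1239 0.05  ]
 [0.452  0.0707 0.05  ]
 [0.4577 0.1292 0.05  ]]
```

drive_tool([
  [0,-0.03,0,-1,0,0,0],
  [0,-0.03,0,-2,0,0,0],
  [0,-0.03,0,-2.77,0,0,0],
  [0,-0.03,0,-2.77,0,0,0],
  [0.5,-0.03,0,-2.77,0,0,0],
  [0.8,-0.03,0,-2.77,0,0,0],
  [1,-0.03,0,-2.77,0,0,0],
  [1,-0.03,0,-2.77,0,0,0],
  [1,-0.03,0,-2.77,0,0,0],
  [1,-0.03,0,-2.77,0,0,0],
  [1,-0.03,0,-2.77,0,0,0],
], squeeze=35)

```text
t: 3.07
tool_pos: [0.4508, 0.0695, 0.0548]
orientation: [2.327, 2.11, 0.001]
force: [-0.4, 0.0, 0.7]
opening: 0.0509
```

drive_tool([
  [1,0,0,0,0,0,0],
  [1,0,0,0,0,0,0],
  [1,0,0,0,0,0,0],
  [1,0,0,0,0,0,0],
  [1,0,0,0,0,0,0],
  [1,0,0,0,0,0,0],
  [1,0,0,0,0,0,0],
  [1,0,0,0,0,0,0],
])

```text
t: 3.73
tool_pos: [0.4517, 0.0694, 0.0549]
orientation: [2.326, 2.109, 0.003]
force: [5.2, 0.4, -2.3]
opening: 0.0128
```

Run:
```python
from h import *
s=robot.read_state();print(s)
```

```text
{'t': 3.7333, 'q': array([ 4.03905004e-02, -7.81661944e-02,  2.06234624e+00, -1.69370373e-04,
        1.15480600e+00,  1.38155816e-01]), 'dq': array([ 0.00016681, -0.00185596,  0.00069186,  0.00074936, -0.00059909,
        0.00198092]), 'joint_torque': array([ 5.46510648e-01, -3.86794996e+01, -4.08059049e+01,  2.89122323e-01,
        1.91227689e+00,  1.98846369e-02]), 'tool_pos': array([0.45170132, 0.06944151, 0.05489946]), 'orientation': array([2.32593525, 2.10911695, 0.00298395]), 'force': array([ 5.19337186,  0.35794651, -2.32737712]), 'wrist_torque': array([-0.04960367, -0.88944143, -0.00843664]), 'opening': 0.012828690708168514}
```

drive_tool([
  [1,0,0,0.5,0,0,0],
  [1,0,0,1,0,0,0],
  [1,0,0,1.4,0,0,0],
  [1,0,0,1.4,0,0,0],
  [1,0,1.2,1.4,0,0,0],
  [1,0.5,2.4,1.4,0,0,0],
  [1,1.7,2.4,1.4,0,0,0],
  [1,2.9,2.4,1.4,0,0,0],
  [1,4.1,2.4,1.4,0,0,-0.007],
  [1,5,2.4,1.4,0,0,-0.007],
  [1,5.45,2.4,1.4,0,0,-0.007],
  [1,5.45,2.4,1.4,0,0,-0.007],
  [1,5.45,2.4,1.4,0,0,-0.007],
  [1,5.45,2.4,1.4,0,0,-0.007],
  [1,5.45,2.4,1.4,0,0,-0.007],
])

```text
t: 4.98
tool_pos: [0.5855, 0.1295, 0.0888]
orientation: [-2.334, -2.102, 0.002]
force: [0.2, 0.3, -2.5]
opening: 0.0129
```

Run:
```python
from blk import *
for n in("wrist","side","scene"):
    c=grab(n,n[0:2]+"4")
s=robot.read_state();print(s["t"],s["tool_pos"],s["orientation"],s["force"],s["wrist_torque"],s["opening"]);print(R.from_rotvec(s["orientation"]).as_matrix())
m=np.array([.5682,-.0595,.085]);d=np.array([-.1044,-.9945,0])
for n in("si4","sc4"):
    c=load(n); print(n,"mouth",proj(c,m),"exp tip",proj(c,m-d*.06),"mid",proj(c,m-d*.19),"rear",proj(c,m-d*.318))
    u,v=proj(c,m-d*.06)[0].astype(int); im=c["image"][max(0,v-90):v+60,u-100:u+100,::-1]
    cv2.imwrite(f"pics/{n}z.png",cv2.resize(im,None,fx=4,fy=4,interpolation=cv2.INTER_NEAREST)); print(u-100,max(0,v-90))
```

```text
5.1333 [0.5861 0.1296 0.0894] [-2.3343 -2.1025  0.0001] [-0.6945 -0.3472 -2.8861] [0.0057 0.0033 0.0079] 0.01327956892325576
[[ 0.1042  0.9946 -0.0001]
 [ 0.9946 -0.1042  0.    ]
 [-0.     -0.0001 -1.    ]]
si4 mouth [[281.9658 231.3162]] exp tip [[278.6356 213.4907]] mid [[272.5049 180.6823]] rear [[267.5822 154.3445]]
178 123
sc4 mouth [[254.5691 224.6583]] exp tip [[273.6728 210.8607]] mid [[310.7285 184.0969]] rear [[342.3825 161.2341]]
173 120
```

View pics/si4z.png

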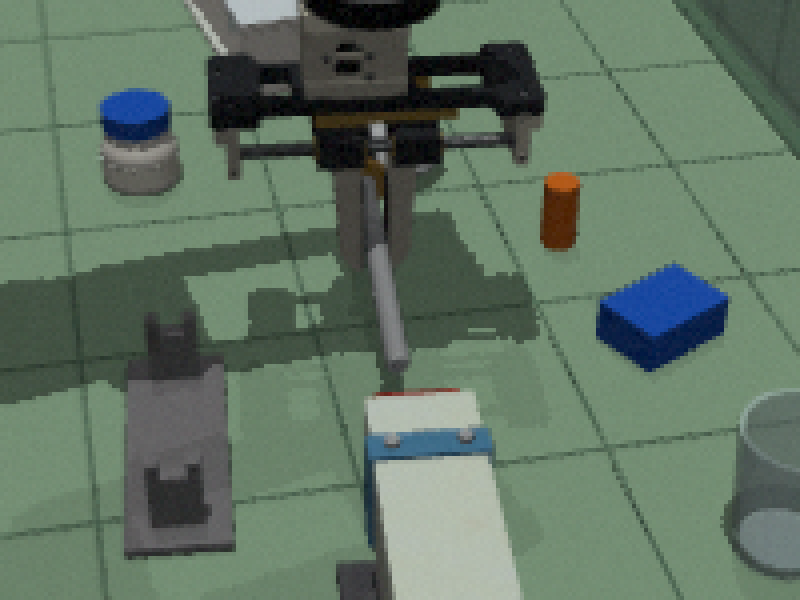

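View pics/sc4z.png

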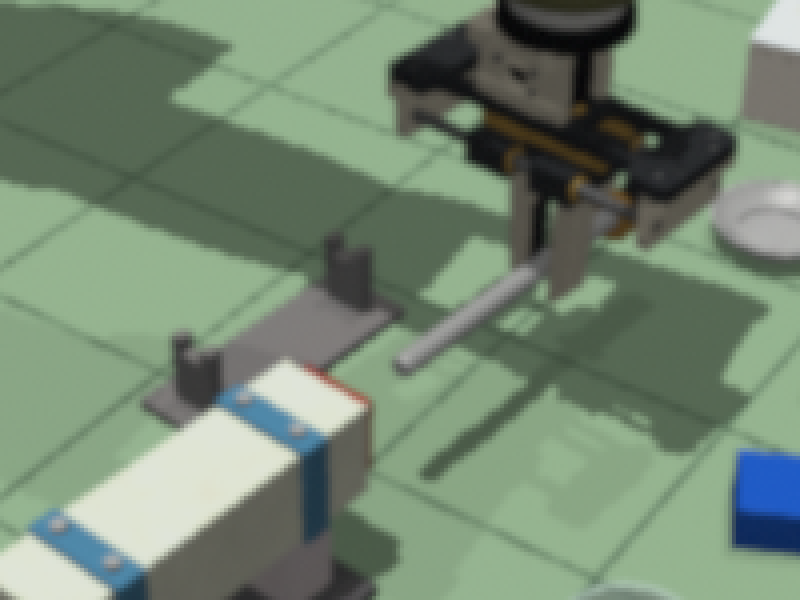

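View pics/wr4.png

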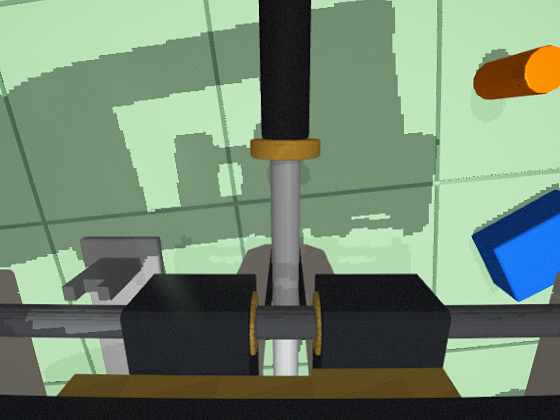

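```bash
cat >> h.py <<'E'
def tri(cp):
    A=np.zeros((3,3));b=np.zeros(3)
    for c,p in cp:
        o,d=rays(c,[p]);d=d[0]/np.linalg.norm(d[0]);M=np.eye(3)-np.outer(d,d);A+=M;b+=M@o
    X=np.linalg.solve(A,b); return X,[ (proj(c,X)[0]-p).round(2) for c,p in cp]
E
python3 - <<'E'
from blk import *
a=load("si4");b=load("sc4");w=load("wr4")
print("tip",tri([(a,(277.5,214.5)),(b,(273.75,211))]))
print("cornL",tri([(a,(269.5,222.3)),(b,(244.75,210))]), "wrist .5409 -.0566 .113")
print("cornR",tri([(a,(297.5,221.5)),(b,(265.2,220.5))]), "wrist .5967 -.0625")
# rod as seen in wrist
im=w["image"].astype(int)
for r in(165,215): print(r,[int(im[r,x,0]) for x in range(266,306)])
P=onz(w,[[285.5,165],[285.5,215]],.085);print(P)
E
```

```text
tip (array([0.5724, 0.0032, 0.0809]), [array([-0.07, -0.27]), array([-0.08,  0.28])])
cornL (array([ 0.5426, -0.0576,  0.1112]), [array([0.1 , 0.35]), array([ 0.1 , -0.35])]) wrist .5409 -.0566 .113
cornR (array([ 0.5984, -0.0653,  0.1129]), [array([-0.21, -0.76]), array([-0.23,  0.78])]) wrist .5967 -.0625
165 [120, 118, 116, 107, 94, 99, 103, 100, 109, 117, 116, 121, 127, 132, 136, 142, 142, 143, 146, 144, 152, 152, 154, 154, 149, 140, 138, 140, 135, 133, 131, 125, 114, 104, 100, 99, 100, 101, 101, 103]
215 [118, 117, 119, 119, 109, 95, 97, 113, 117, 122, 126, 134, 132, 133, 136, 140, 141, 144, 138, 146, 145, 147, 153, 149, 147, 140, 139, 135, 135, 131, 127, 125, 110, 108, 117, 117, 113, 118, 117, 119]
[[0.5906 0.1867 0.085 ]
 [0.5882 0.1632 0.085 ]]
```

drive_tool([
  [1,0.05,0,0,0,0,0],
  [1,0.05,0,0,0,0,0],
  [1,0.05,0,0,0,0,0],
  [1,0.05,0,0,0,0,0],
  [1,0.05,0,0,0,0,0],
  [1,0.05,0,0,0,0,0],
  [1,0.05,0,0,0,0,0],
  [1,0.05,0,0,0,0,0],
])

```text
t: 5.8
tool_pos: [0.588, 0.1295, 0.0894]
orientation: [-2.335, -2.102, 0.0]
force: [-0.5, 0.3, -2.7]
opening: 0.0127
```

Run:
```python
from blk import *
for n in("wrist","side","scene"):
    c=grab(n,n[0:2]+"5")
s=robot.read_state();print(s["t"],s["tool_pos"],s["force"])
for n,(u,v) in dict(si5=(240,170),sc5=(215,170)).items():
    c=load(n); im=c["image"][v:v+75,u:u+100,::-1]
    cv2.imwrite(f"pics/{n}z.png",cv2.resize(im,None,fx=8,fy=8,interpolation=cv2.INTER_CUBIC))
w=load("wr5");im=w["image"].astype(int)
for r in(165,190,215): print(r,[int(im[r,x,0]) for x in range(266,306)])
```

```text
5.95 [0.588  0.1295 0.0894] [-0.1791  0.5926 -2.4418]
165 [117, 114, 111, 106, 96, 92, 96, 104, 113, 115, 122, 128, 131, 133, 138, 137, 139, 144, 147, 145, 150, 150, 151, 149, 145, 143, 137, 136, 137, 132, 130, 124, 118, 108, 98, 105, 101, 103, 100, 108]
190 [118, 120, 115, 118, 109, 91, 100, 110, 117, 123, 126, 130, 131, 134, 136, 138, 140, 144, 141, 143, 149, 153, 153, 149, 148, 144, 138, 136, 136, 130, 130, 127, 114, 104, 106, 118, 114, 115, 116, 121]
215 [114, 117, 118, 116, 103, 95, 102, 105, 117, 122, 125, 132, 133, 138, 133, 135, 142, 140, 143, 142, 149, 145, 151, 149, 144, 140, 135, 135, 135, 134, 132, 121, 111, 103, 110, 117, 118, 116, 117, 117]
```

View pics/si5z.png

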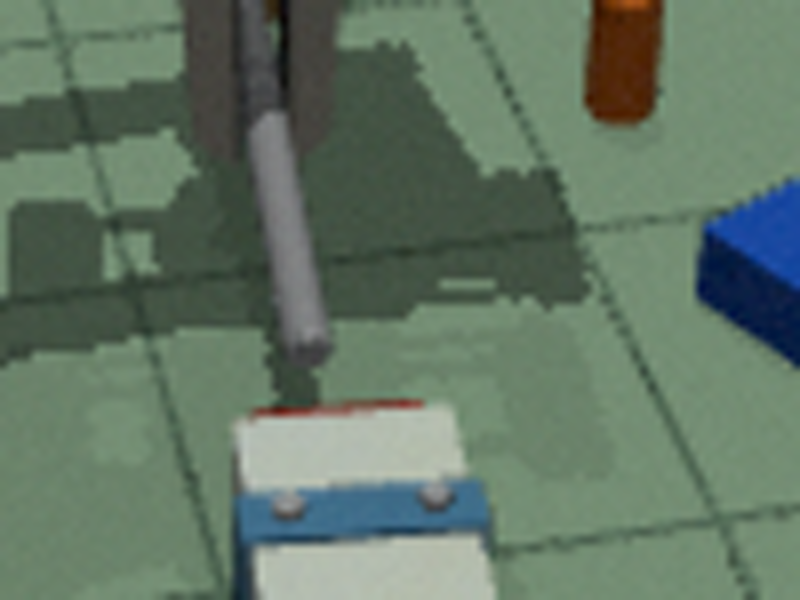

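View pics/sc5z.png

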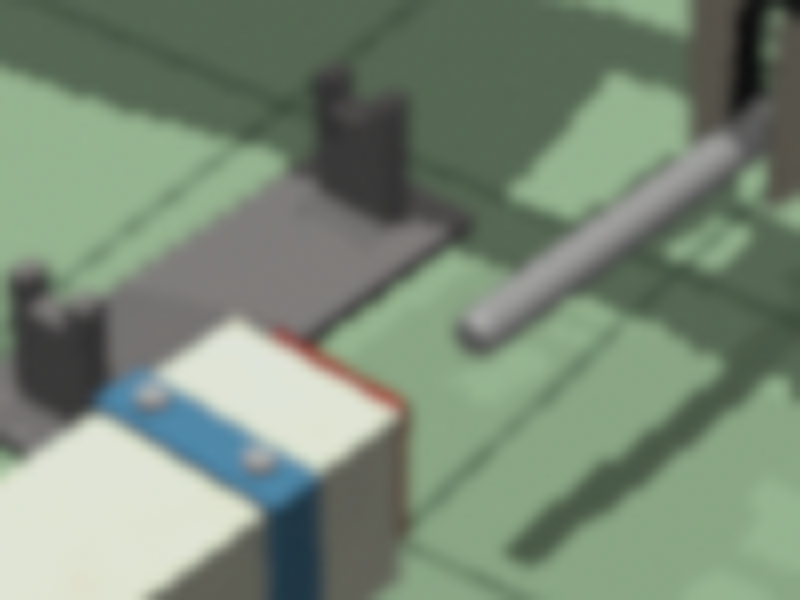

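Run:
```python
from blk import *
a=load("si5");b=load("sc5")
z=lambda o,p:(o[0]+(p[0]+.5)/8-.5,o[1]+(p[1]+.5)/8-.5)
A=(240,170);B=(215,170)
t,e=tri([(a,z(A,(308,350))),(b,z(B,(478,335)))]);print(t,e)
L,e=tri([(a,z(A,(235,422))),(b,z(B,(238,322)))]);print(L,e)
Rr,e=tri([(a,z(A,(457,407))),(b,z(B,(405,408)))]);print(Rr,e)
d=np.array([-.1044,-.9945,0]);n=np.array([.9945,-.1044,0]);m=(L+Rr)/2
print("lateral",n@(t-m),"along",d@(t-m),"dz",t[2]-m[2]+.028)
# axis line point closer to gripper: shaft centre line in both views; direction in image vs expected level rod
for nm,c,o,p,q in(("si",a,A,(268,130),(300,325)),("sc",b,B,(700,172),(490,325))):
    p=np.array(z(o,p));q=np.array(z(o,q));v=q-p
    e=proj(c,np.array([t,t-d*.06]));w=e[0]-e[1]
    print(nm,"meas ang",np.degrees(np.arctan2(v[1],v[0])),"exp level",np.degrees(np.arctan2(w[1],w[0])))
    t2=t-d*.06+[0,0,.001];w=e[0]-proj(c,t2)[0];print("  w/ 1mm/60 nose down",np.degrees(np.arctan2(w[1],w[0])))
```

```text
[0.5741 0.0034 0.0821] [array([0.1 , 0.34]), array([ 0.09, -0.35])]
[ 0.5415 -0.0575  0.1112] [array([0.11, 0.39]), array([ 0.11, -0.39])]
[ 0.5976 -0.0635  0.1127] [array([-0.04, -0.13]), array([-0.04,  0.14])]
lateral -0.0020809453185115004 along -0.06408919226203409 dz -0.0018784200824036971
si meas ang 80.68067860864048 exp level 79.50465498537116
  w/ 1mm/60 nose down 79.72886191033936
sc meas ang 143.9239884436314 exp level 144.10598950777702
  w/ 1mm/60 nose down 143.37350274429096
```

drive_tool([
  [1,0.05,0,0.04,0,0,0],
  [1,0.01,-0.4,0.04,0,0,0],
  [1,-0.03,-0.8,0.04,0,0,0],
  [1,-0.075,-1.19,0.04,0,0,0],
  [1,-0.075,-1.19,0.04,0,0,0],
  [1,-0.075,-1.19,0.04,0,0,0],
  [1,-0.075,-1.19,0.04,0,0,0],
  [1,-0.075,-1.19,0.04,0,0,0],
])

```text
t: 6.62
tool_pos: [0.5862, 0.0999, 0.0905]
orientation: [-2.335, -2.102, -0.0]
force: [-1.2, 0.1, -3.4]
opening: 0.0132
```

Run:
```python
from blk import *
for n in("side","scene"):
    c=grab(n,n[0:2]+"6")
s=robot.read_state();print(s["t"],s["tool_pos"],s["force"],s["orientation"])
for n,(u,v) in dict(si6=(240,170),sc6=(215,170)).items():
    c=load(n); im=c["image"][v:v+75,u:u+100,::-1]
    cv2.imwrite(f"pics/{n}z.png",cv2.resize(im,None,fx=8,fy=8,interpolation=cv2.INTER_CUBIC))
```

```text
6.7167 [0.5861 0.1001 0.0904] [ 0.1926  0.2769 -3.0681] [-2.3341 -2.1026 -0.0002]
```

View pics/si6z.png

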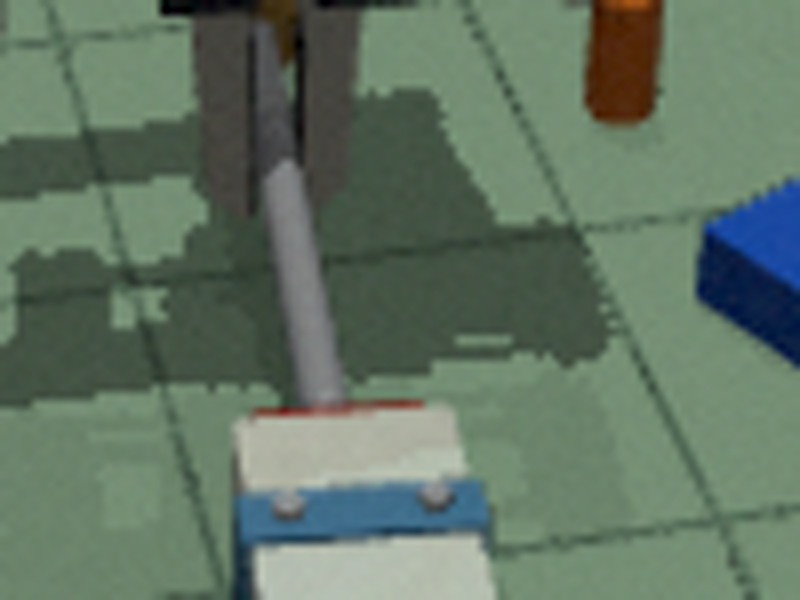

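View pics/sc6z.png

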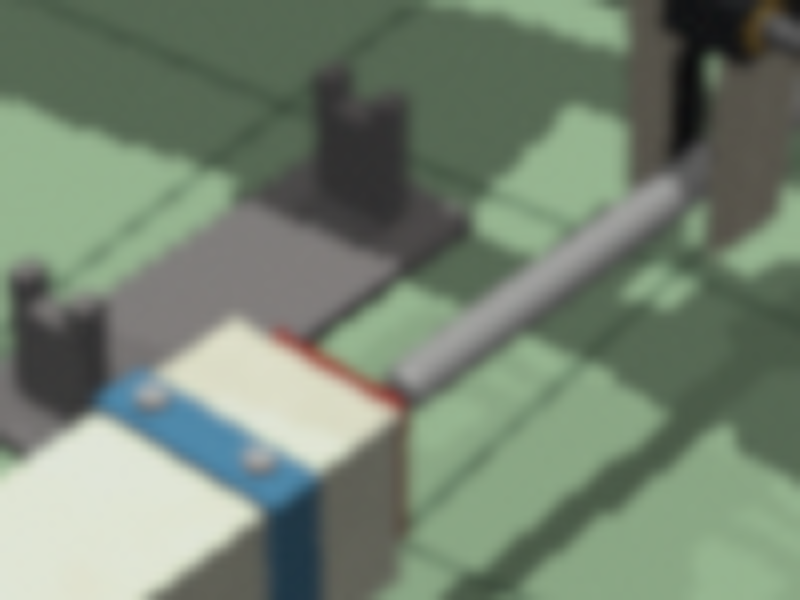

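Run:
```python
from blk import *
a=load("si6");b=load("sc6")
m=np.array([.56955,-.0605,.084]);d=np.array([-.1044,-.9945,0])
for c,o,pp in((a,(240,170),[(283,170),(321,395)]),(b,(215,170),[(670,190),(405,375)])):
    for s in(.03,.05,.09):
        for q in([0,0,0],[.001,0,0],[0,0,.001]):
            P=proj(c,m-d*s+np.array(q))[0]; print(s,q,((P-o+.5)*8-.5).round(1))
    print(pp)
```

```text
0.03 [0, 0, 0] [331.3 425.3]
0.03 [0.001, 0, 0] [334.9 424.8]
0.03 [0, 0, 0.001] [331.3 422.4]
0.05 [0, 0, 0] [322.5 378.6]
0.05 [0.001, 0, 0] [326.  378.1]
0.05 [0, 0, 0.001] [322.5 375.7]
0.09 [0, 0, 0] [305.7 290. ]
0.09 [0.001, 0, 0] [309.2 289.5]
0.09 [0, 0, 0.001] [305.8 287.2]
[(283, 170), (321, 395)]
0.03 [0, 0, 0] [399.8 391.4]
0.03 [0.001, 0, 0] [403.  392.9]
0.03 [0, 0, 0.001] [399.8 388.5]
0.05 [0, 0, 0] [450.2 355. ]
0.05 [0.001, 0, 0] [453.3 356.4]
0.05 [0, 0, 0.001] [450.2 352.1]
0.09 [0, 0, 0] [547.3 284.7]
0.09 [0.001, 0, 0] [550.4 286. ]
0.09 [0, 0, 0.001] [547.4 281.8]
[(670, 190), (405, 375)]
```

drive_tool([
  [1,0.02,-0.08,0,0,0,0],
  [1,0.01,-0.16,0,0,0,0],
  [1,0.0,-0.24,0,0,0,0],
  [1,-0.01,-0.32,0,0,0,0],
  [1,-0.015,-0.4,0,0,0,0],
  [1,-0.025,-0.48,0,0,0,0],
  [1,-0.03,-0.56,0,0,0,0],
  [1,-0.04,-0.64,0,0,0,0],
  [1,-0.05,-0.72,0,0,0,0],
  [1,-0.055,-0.8,0,0,0,0],
  [1,-0.055,-0.8,0,0,0,0],
  [1,-0.055,-0.8,0,0,0,0],
])

```text
t: 7.72
tool_pos: [0.5848, 0.0796, 0.0904]
orientation: [-2.335, -2.102, -0.0]
force: [-0.0, 0.2, -3.0]
opening: 0.0131
```

drive_tool([
  [1,-0.01,-0.08,0,0,0,0],
  [1,-0.017,-0.16,0,0,0,0],
  [1,-0.025,-0.24,0,0,0,0],
  [1,-0.033,-0.32,0,0,0,0],
  [1,-0.042,-0.4,0,0,0,0],
  [1,-0.05,-0.48,0,0,0,0],
  [1,-0.058,-0.56,0,0,0,0],
  [1,-0.067,-0.64,0,0,0,0],
  [1,-0.067,-0.64,0,0,0,0],
  [1,-0.067,-0.64,0,0,0,0],
])

```text
t: 8.55
tool_pos: [0.5831, 0.0636, 0.0904]
orientation: [-2.335, -2.102, -0.0]
force: [-0.4, -0.8, -2.0]
opening: 0.0129
```

drive_tool([
  [1,-0.01,-0.08,0,0,0,0],
  [1,-0.017,-0.16,0,0,0,0],
  [1,-0.025,-0.24,0,0,0,0],
  [1,-0.033,-0.32,0,0,0,0],
  [1,-0.042,-0.4,0,0,0,0],
  [1,-0.05,-0.48,0,0,0,0],
  [1,-0.05,-0.48,0,0,0,0],
  [1,-0.05,-0.48,0,0,0,0],
])

```text
t: 9.22
tool_pos: [0.5818, 0.0516, 0.0904]
orientation: [-2.335, -2.102, -0.0]
force: [0.3, -0.0, -2.4]
opening: 0.0129
```

drive_tool([
  [1,-0.017,-0.16,0,0,0,0],
  [1,-0.033,-0.32,0,0,0,0],
  [1,-0.05,-0.48,0,0,0,0],
  [1,-0.067,-0.64,0,0,0,0],
  [1,-0.084,-0.8,0,0,0,0],
  [1,-0.1,-0.96,0,0,0,0],
  [1,-0.1,-0.96,0,0,0,0],
])

```text
t: 9.8
tool_pos: [0.5793, 0.0269, 0.0904]
orientation: [2.335, 2.101, -0.0]
force: [0.1, 0.2, -2.5]
opening: 0.0133
```

drive_tool([
  [1,-0.017,-0.16,0,0,0,0],
  [1,-0.033,-0.32,0,0,0,0],
  [1,-0.05,-0.48,0,0,0,0],
  [1,-0.067,-0.64,0,0,0,0],
  [1,-0.084,-0.8,0,0,0,0],
  [1,-0.1,-0.96,0,0,0,0],
  [1,-0.117,-1.12,0,0,0,0],
  [1,-0.131,-1.25,0,0,0,0],
  [1,-0.131,-1.25,0,0,0,0],
  [1,-0.131,-1.25,0,0,0,0],
  [1,-0.131,-1.25,0,0,0,0],
])

```text
t: 10.72
tool_pos: [0.5761, -0.0034, 0.0904]
orientation: [-2.335, -2.102, -0.0]
force: [0.9, 0.1, -3.0]
opening: 0.013
```

Run:
```python
from blk import *
for n in("wrist","side"): c=grab(n,n[0:2]+"7")
s=robot.read_state();print(s["t"],s["tool_pos"],s["force"],s["wrist_torque"])
```

```text
10.8167 [ 0.5761 -0.0033  0.0904] [-0.4836  0.9868 -2.1535] [-0.0456  0.0266 -0.0118]
```

View pics/si7.png

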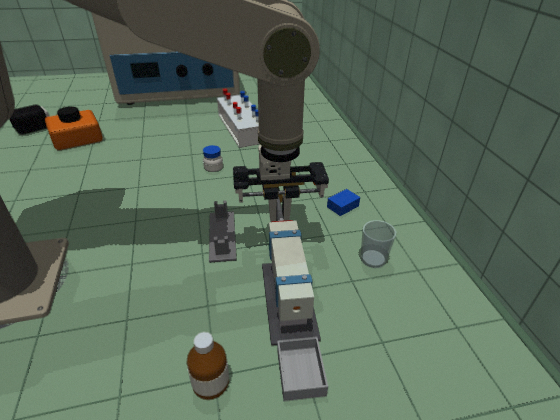

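View pics/wr7.png

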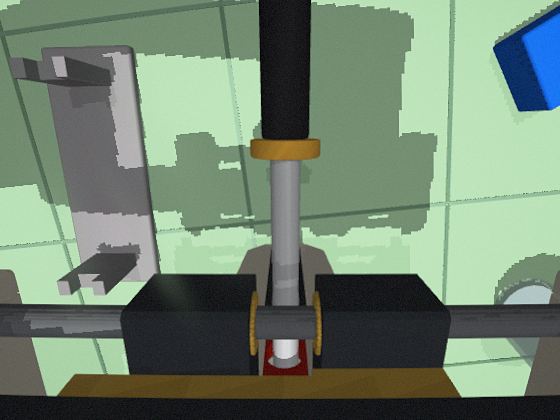

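drive_tool([
  [0.4,0,0,0,0,0,0],
  [0.4,0,0,0,0,0,0],
  [0.4,0,0,0,0,0,0],
  [0.4,0,0,0,0,0,0],
  [0.4,0,0,0,0,0,0],
  [0.4,0,0,0,0,0,0],
  [0.4,0,0,0,0,0,0],
  [0.4,0,0,0,0,0,0],
  [0.4,0,0,0,0,0,0],
  [0.4,0,0,0,0,0,0],
  [0.4,0,0,0,0,0,0],
  [0.4,0,0,0,0,0,0],
])

```text
t: 11.82
tool_pos: [0.5761, -0.0035, 0.0904]
orientation: [2.335, 2.102, 0.0]
force: [-0.1, -0.7, 0.5]
opening: 0.0561
```

Run:
```python
from blk import *
for n in("wrist","scene"): c=grab(n,n[0:2]+"8")
s=robot.read_state();print(s["t"],s["tool_pos"],s["force"],s["wrist_torque"])
```

```text
11.9167 [ 0.576  -0.0035  0.0904] [ 0.8198  0.3723 -0.3802] [ 0.0164 -0.0137  0.0219]
```

View pics/wr8.png

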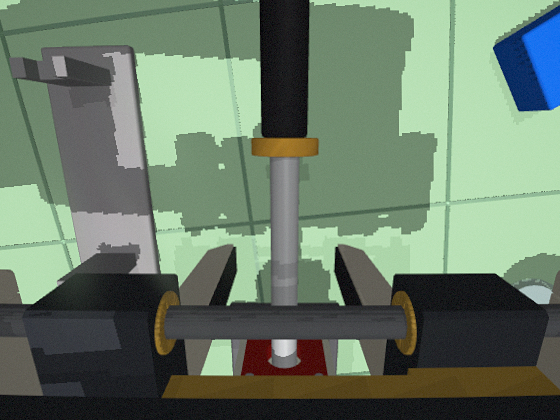

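View pics/sc8.png

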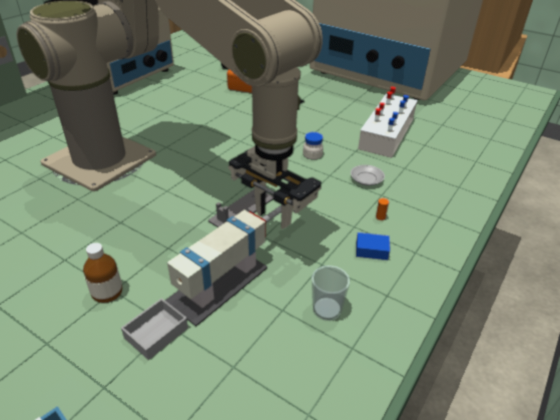

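drive_tool([
  [0.4,0,0,0.6,0,0,0],
  [0.4,0,0,1.2,0,0,0],
  [0.4,0,0,1.8,0,0,0],
  [0.4,0.1,1,1.8,0,0,0],
  [0.4,0.2,2,1.8,0,0,0],
  [0.4,0.3,3,1.8,0,0,0],
  [0.4,0.41,3.9,1.8,0,0,0],
  [0.4,0.41,3.9,1.8,0,0,0],
  [0.4,0.41,3.9,1.8,0,0,0],
  [0.4,0.41,3.9,1.8,0,0,0],
  [0.4,0.41,3.9,1.8,0,0,0],
])

```text
t: 12.83
tool_pos: [0.5862, 0.0931, 0.1353]
orientation: [2.335, 2.101, -0.001]
force: [-0.2, -0.1, 0.1]
opening: 0.0557
```

Run:
```python
from blk import *
for n in("wrist","scene","side"): c=grab(n,n[0:2]+"9")
s=robot.read_state();print(s["t"],s["tool_pos"],s["force"],s["opening"])
for n,(u,v) in dict(si9=(230,140),sc9=(230,130)).items():
    c=load(n); im=c["image"][v:v+100,u:u+130,::-1]
    cv2.imwrite(f"pics/{n}z.png",cv2.resize(im,None,fx=6,fy=6,interpolation=cv2.INTER_CUBIC))
```

```text
12.9833 [0.5863 0.0931 0.1354] [-0.8616 -0.619  -0.6763] 0.05574034319192955
```

View pics/wr9.png

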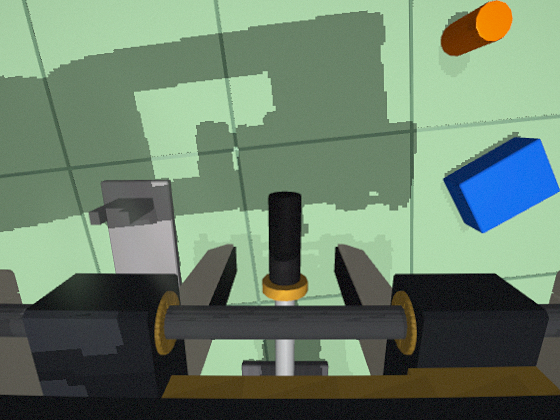

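View pics/sc9z.png

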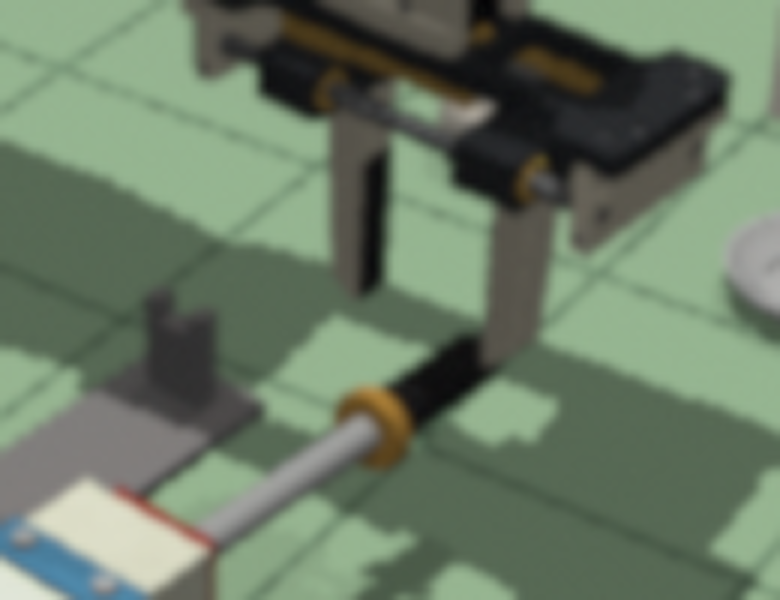

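View pics/si9z.png

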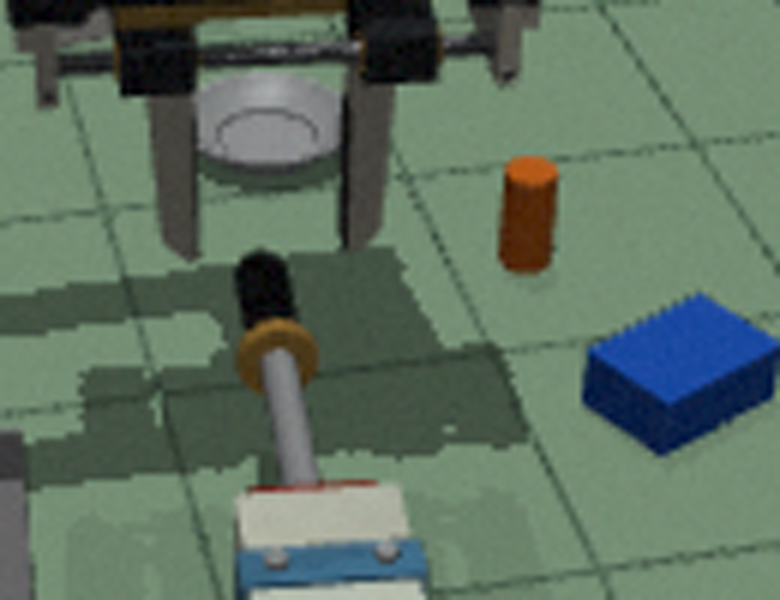

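Run:
```python
from blk import *
a=load("si9");b=load("sc9");w=load("wr9")
z=lambda o,p:(o[0]+(p[0]+.5)/6-.5,o[1]+(p[1]+.5)/6-.5)
t,e=tri([(a,z((230,140),(275,358))),(b,z((230,130),(369,429)))]);print("collar",t,e)
m=np.array([.56955,-.0605,.084]);d=np.array([-.1044,-.9945,0]);n=np.array([.9945,-.1044,0])
print("along",d@(t-m),"lat",n@(t-m),"dz",t[2]-.084)
print("handle rear/collar-front wrist:",onz(w,[[285,194]],.085),onz(w,[[285,299]],.082))
im=w["image"].astype(int)
for r in(205,240):print(r,[int(im[r,x,1]) for x in range(264,306)])
```

```text
collar [0.5806 0.0596 0.0783] [array([0.17, 0.61]), array([ 0.16, -0.64])]
along -0.12060356302336864 lat -0.001573984701542838 dz -0.0056686711187105415
handle rear/collar-front wrist: [[0.5887 0.1266 0.085 ]] [[0.5809 0.0523 0.082 ]]
205 [139, 131, 134, 129, 84, 13, 23, 14, 16, 18, 23, 13, 14, 10, 27, 22, 27, 23, 22, 24, 27, 24, 28, 21, 27, 16, 33, 21, 22, 21, 27, 17, 26, 17, 18, 15, 3, 93, 132, 126, 174, 227]
240 [216, 216, 220, 226, 183, 7, 14, 20, 19, 20, 20, 23, 24, 22, 15, 21, 14, 21, 19, 27, 24, 28, 34, 32, 24, 30, 19, 26, 25, 17, 18, 24, 17, 26, 7, 11, 76, 173, 223, 217, 219, 218]
```

drive_tool([
  [0.4,0,0,-0.7,0,0,0],
  [0.4,0,0,-1.4,0,0,0],
  [0.4,0,0,-2.02,0,0,0],
  [0.4,0,0,-2.02,0,0,0],
  [0.4,0,0,-2.02,0,0,0],
  [0.6,0,0,-2.02,0,0,0],
  [0.8,0,0,-2.02,0,0,0],
  [1,0,0,-2.02,0,0,0],
  [1,0,0,-2.02,0,0,0],
  [1,0,0,-2.02,0,0,0],
  [1,0,0,-2.02,0,0,0],
  [1,0,0,-2.02,0,0,0],
  [1,0,0,-2.02,0,0,0],
  [1,0,0,-2.02,0,0,0],
  [1,0,0,-2.02,0,0,0],
  [1,0,0,-2.02,0,0,0],
  [1,0,0,-2.02,0,0,0],
], squeeze=30)

```text
t: 14.4
tool_pos: [0.5864, 0.0941, 0.085]
orientation: [2.334, 2.102, 0.0]
force: [0.6, 0.5, 1.2]
opening: 0.0212
```

Run:
```python
from blk import *
c=grab("wrist","wr10")
s=robot.read_state();print(s["t"],s["tool_pos"],s["force"],s["wrist_torque"],s["opening"],R.from_rotvec(s["orientation"]).as_matrix())
```

```text
14.45 [0.5864 0.0941 0.085 ] [0.0539 0.036  0.8437] [ 0.129   0.0652 -0.0213] 0.02112181927645235 [[ 0.1044  0.9945  0.0002]
 [ 0.9945 -0.1044  0.0001]
 [ 0.0001  0.0002 -1.    ]]
```

View pics/wr10.png

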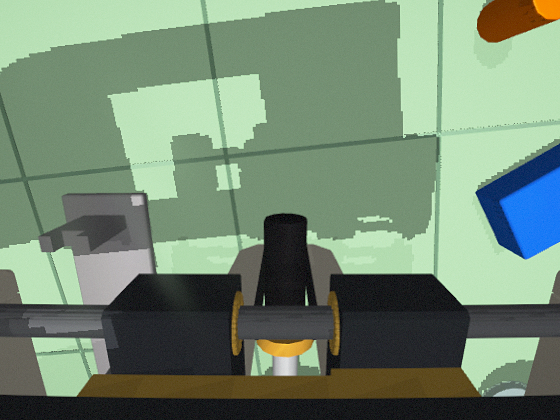

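drive_tool([
  [1,0,0,0.05,0.007,-0.0007,0],
  [1,0,0,0.1,0.013,-0.0014,0],
  [1,0,0,0.15,0.02,-0.002,0],
  [1,0,0,0.21,0.027,-0.0028,0],
  [1,0,0,0.21,0.027,-0.0028,0],
  [1,0,0,0.21,0.027,-0.0028,0],
  [1,0,0,0.21,0.027,-0.0028,0],
  [1,0,0,0.21,0.027,-0.0028,0],
])

```text
t: 15.12
tool_pos: [0.5862, 0.0939, 0.09]
orientation: [-2.321, -2.09, -0.031]
force: [-0.1, -1.3, -0.6]
opening: 0.0209
```

Run:
```python
from blk import *
for n in("scene","side"): c=grab(n,n[0:2]+"11")
s=robot.read_state();print(s["t"],s["tool_pos"],s["force"],s["wrist_torque"],s["opening"],R.from_rotvec(s["orientation"]).as_matrix())
for n,(u,v) in dict(si11=(230,140),sc11=(230,130)).items():
    c=load(n); im=c["image"][v:v+100,u:u+130,::-1]
    cv2.imwrite(f"pics/{n}z.png",cv2.resize(im,None,fx=6,fy=6,interpolation=cv2.INTER_CUBIC))
```

```text
15.2167 [0.5862 0.094  0.09  ] [ 0.0991 -1.0124 -1.4188] [-0.1711 -0.01   -0.0109] 0.02131353454134573 [[ 0.1044  0.9945  0.0025]
 [ 0.9942 -0.1044  0.0268]
 [ 0.0269 -0.0003 -0.9996]]
```

View pics/sc11z.png

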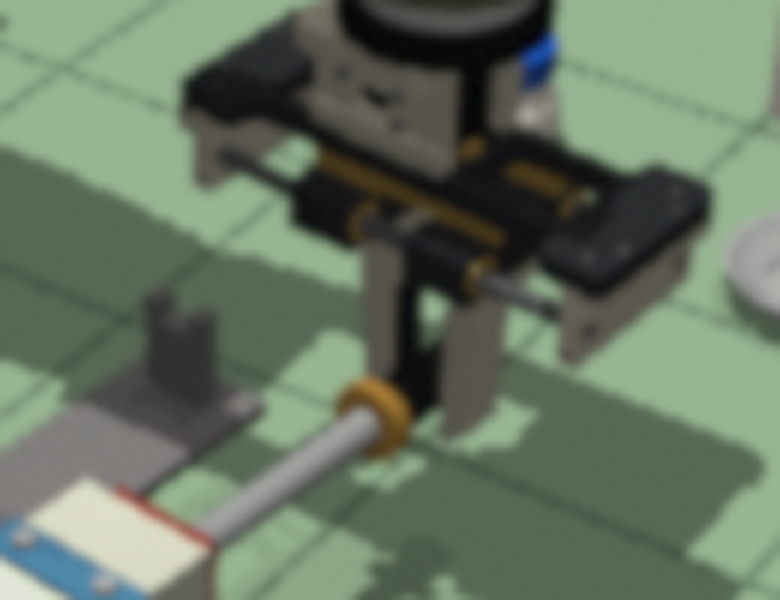

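View pics/si11z.png

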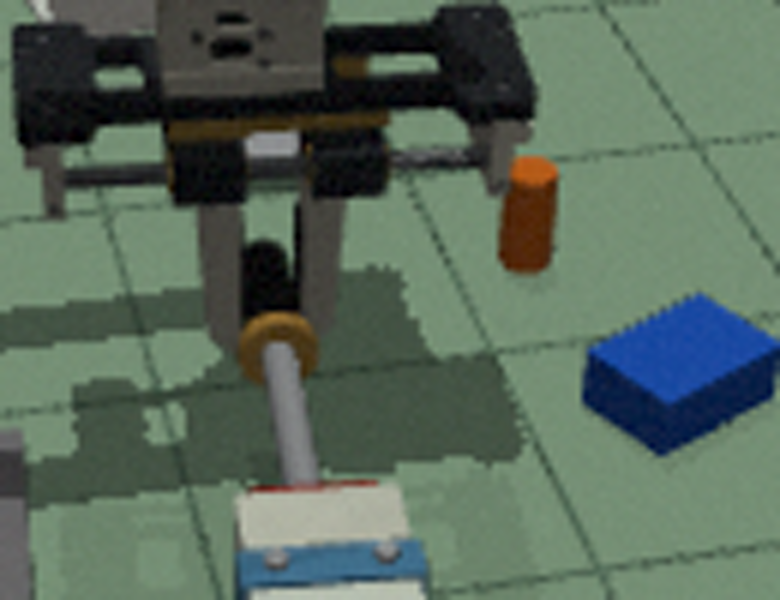

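drive_tool([
  [1,-0.008,-0.08,0.02,-0.003,0.0003,0],
  [1,-0.017,-0.16,0.02,-0.003,0.0003,0],
  [1,-0.025,-0.24,0.02,-0.003,0.0003,0],
  [1,-0.033,-0.32,0.02,-0.003,0.0003,0],
  [1,-0.042,-0.4,0.02,-0.003,0.0003,0],
  [1,-0.05,-0.48,0.02,-0.003,0.0003,0],
  [1,-0.058,-0.56,0.02,-0.003,0.0003,0],
  [1,-0.067,-0.64,0.02,-0.003,0.0003,0],
  [1,-0.075,-0.72,0.02,-0.003,0.0003,0],
  [1,-0.084,-0.8,0.02,-0.003,0.0003,0],
  [1,-0.084,-0.8,0.02,-0.003,0.0003,0],
])

```text
t: 16.13
tool_pos: [0.5842, 0.0735, 0.0906]
orientation: [-2.323, -2.091, -0.028]
force: [0.6, -1.1, -1.5]
opening: 0.0211
```

```bash
cat > st.py <<'E'
from h import *
np.set_printoptions(precision=3,suppress=True)
s=robot.read_state();M=R.from_rotvec(s["orientation"]).as_matrix()
d=np.array([-.1044,-.9945,0]);n=np.array([.9945,-.1044,0]);m=np.array([.5694,-.0595,.085])
p=s["tool_pos"]-m
print("t",s["t"],"pos",s["tool_pos"],"along",d@p,"lat",n@p,"F_d,F_n,Fz",d@s["force"],n@s["force"],s["force"][2],"T_d,T_n,Tz",d@s["wrist_torque"],n@s["wrist_torque"],s["wrist_torque"][2],"pitch",M[2,0],"open",s["opening"])
E
python3 st.py
```

```text
t 16.1333 pos [0.584 0.074 0.091] along -0.1338365572959719 lat 0.0008319722377680539 F_d,F_n,Fz 1.0367314269710717 0.7514013439528612 -1.5282313254085906 T_d,T_n,Tz 0.01360274161072414 -0.1386119230928683 -0.00841592717486158 pitch 0.023817170982420047 open 0.021057340105882148
```

drive_tool([
  [1,-0.008,-0.08,0.01,-0.004,0.0004,0],
  [1,-0.017,-0.16,0.01,-0.004,0.0004,0],
  [1,-0.025,-0.24,0.01,-0.004,0.0004,0],
  [1,-0.033,-0.32,0.01,-0.004,0.0004,0],
  [1,-0.042,-0.4,0.01,-0.004,0.0004,0],
  [1,-0.05,-0.48,0.01,-0.004,0.0004,0],
  [1,-0.058,-0.56,0.01,-0.004,0.0004,0],
  [1,-0.058,-0.56,0.01,-0.004,0.0004,0],
])

```text
t: 16.8
tool_pos: [0.5828, 0.0595, 0.0909]
orientation: [-2.325, -2.093, -0.023]
force: [-0.1, -0.2, -0.6]
opening: 0.021
```

```bash
python3 st.py
```

```text
t 16.8 pos [0.583 0.06  0.091] along -0.11974697834224353 lat 0.0008569513673769536 F_d,F_n,Fz 0.24763155873416592 -0.08929294847997228 -0.6251729230871139 T_d,T_n,Tz -0.004648700398808388 -0.07026549019798138 0.03872798016371701 pitch 0.01982675673619385 open 0.021046073853436535
```

drive_tool([
  [1,-0.008,-0.08,0,-0.002,0.0002,0],
  [1,-0.017,-0.16,0,-0.002,0.0002,0],
  [1,-0.025,-0.24,0,-0.002,0.0002,0],
  [1,-0.033,-0.32,0,-0.002,0.0002,0],
  [1,-0.042,-0.4,0,-0.002,0.0002,0],
  [1,-0.05,-0.48,0,-0.002,0.0002,0],
])

```text
t: 17.3
tool_pos: [0.5815, 0.0478, 0.0909]
orientation: [-2.325, -2.094, -0.021]
force: [1.8, 0.6, -1.2]
opening: 0.0212
```

```bash
python3 st.py
```

```text
t 17.3 pos [0.581 0.048 0.091] along -0.10799683092503536 lat 0.0008014043258691459 F_d,F_n,Fz -0.742701485297351 1.6834384714609423 -1.2449142500909365 T_d,T_n,Tz -0.034443111423864775 0.2623724686563053 0.019487675545662254 pitch 0.018139895185729484 open 0.021209043366090627
```

drive_tool([
  [1,-0.008,-0.08,0,0,0,0],
  [1,-0.017,-0.16,0,0,0,0],
  [1,-0.025,-0.24,0,0,0,0],
  [1,-0.033,-0.32,0,0,0,0],
  [1,-0.042,-0.4,0,0,0,0],
  [1,-0.05,-0.48,0,0,0,0],
])

```text
t: 17.8
tool_pos: [0.5803, 0.0358, 0.0909]
orientation: [-2.326, -2.094, -0.021]
force: [0.3, 0.7, -1.3]
opening: 0.0212
```

```bash
python3 st.py
```

```text
t 17.8 pos [0.58  0.036 0.091] along -0.09593252448966663 lat 0.000842175570978858 F_d,F_n,Fz -0.7624134055961888 0.22947374734028972 -1.3167450834191716 T_d,T_n,Tz -0.06186239376111107 0.27281811647191806 -0.03888712146716759 pitch 0.018133299463236507 open 0.021223798063021573
```

drive_tool([
  [1,-0.008,-0.08,0,0,0,0],
  [1,-0.017,-0.16,0,0,0,0],
  [1,-0.025,-0.24,0,0,0,0],
  [1,-0.033,-0.32,0,0,0,0],
  [1,-0.042,-0.4,0,0,0,0],
])

```text
t: 18.22
tool_pos: [0.5793, 0.0279, 0.091]
orientation: [-2.323, -2.093, -0.025]
force: [1.0, 10.7, -1.6]
opening: 0.021
```

```bash
python3 st.py
```

```text
t 18.2167 pos [0.579 0.028 0.091] along -0.0879123973725906 lat 0.0007526946407848365 F_d,F_n,Fz -10.707412609465859 -0.07257335583262046 -1.6201392611403167 T_d,T_n,Tz -0.0024776716355586503 1.8745182611574145 -0.036287241759276744 pitch 0.021308913838977123 open 0.021026312943211434
```

Run:
```python
from h import *
c=load("w1");d=np.array([-.1044,-.9945,0])
P=onz(c,[[259.5,90.4],[312.4,96.2],[259.5,100.2],[311.5,106.3]],.107);m=np.array([.5682,-.0595,.107])
print(P,(P-m)@d)
```

```text
[[ 0.5479523  -0.04756977  0.107     ]
 [ 0.59162554 -0.05212218  0.107     ]
 [ 0.54779435 -0.05525288  0.107     ]
 [ 0.59104375 -0.06010907  0.107     ]] [-0.00975075 -0.00978287 -0.00209341 -0.00177917]
```

drive_tool([
  [1,-0.008,-0.08,0,0,0,0],
  [1,-0.017,-0.16,0,0,0,0],
  [1,-0.025,-0.24,0,0,0,0],
  [1,-0.033,-0.32,0,0,0,0],
])

```text
t: 18.55
tool_pos: [0.5785, 0.0201, 0.091]
orientation: [-2.323, -2.093, -0.025]
force: [-0.1, 11.3, -0.2]
opening: 0.0216
```

```bash
python3 st.py
```

```text
t 18.55 pos [0.579 0.02  0.091] along -0.08006497540901769 lat 0.0007564461105664028 F_d,F_n,Fz -11.184120394050446 -1.3019897833022027 -0.24589772674358318 T_d,T_n,Tz -0.0069492051053383205 1.9738832377457225 0.005146805485393421 pitch 0.02143041807649524 open 0.02164774448073072
```

drive_tool([
  [1,-0.008,-0.08,0,0,0,0],
  [1,-0.017,-0.16,0,0,0,0],
  [1,-0.025,-0.24,0,0,0,0],
  [1,-0.033,-0.32,0,0,0,0],
  [1,-0.042,-0.4,0,0,0,0],
])

```text
t: 18.97
tool_pos: [0.5775, 0.0101, 0.091]
orientation: [-2.323, -2.093, -0.025]
force: [0.8, 10.6, -1.0]
opening: 0.0213
```

```bash
python3 st.py
python3 - <<'E'
from h import *
c=grab("wrist","wr12");grab("side","si12")
E
```

```text
t 18.9667 pos [0.577 0.01  0.091] along -0.07010679455353952 lat 0.0007757154725453223 F_d,F_n,Fz -10.660408858545807 -0.333358680374232 -1.0425603456895884 T_d,T_n,Tz -0.03890101741689335 1.9899640300953945 -0.03029911176443342 pitch 0.021576656316964902 open 0.021252379800424152
```

View pics/wr12.png

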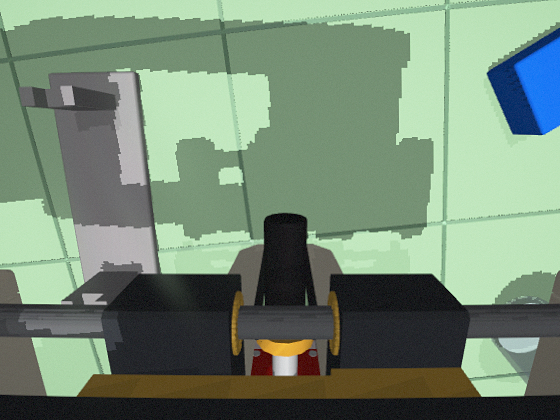

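View pics/si12.png

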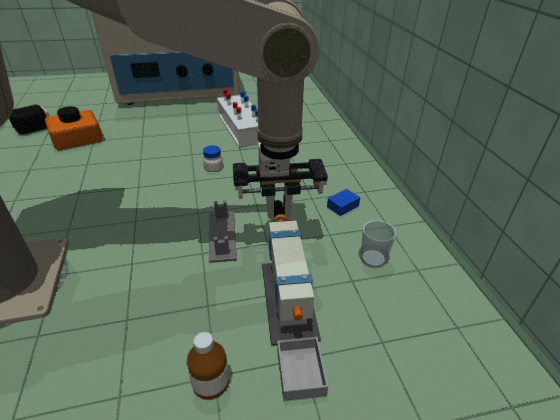

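The cartridge is starting to show at the far end (298,313), and the handle sits in the grip as before. I'll go on gently.

drive_tool([
  [1,-0.008,-0.08,0,0,0,0],
  [1,-0.017,-0.16,0,0,0,0],
  [1,-0.025,-0.24,0,0,0,0],
  [1,-0.033,-0.32,0,0,0,0],
  [1,-0.042,-0.4,0,0,0,0],
])

```text
t: 19.48
tool_pos: [0.5764, 0.0003, 0.091]
orientation: [-2.323, -2.093, -0.025]
force: [0.2, 12.5, 0.5]
opening: 0.0212
```

```bash
python3 st.py
```

```text
t 19.4833 pos [0.576 0.    0.091] along -0.06018049394421059 lat 0.0007439268055965127 F_d,F_n,Fz -12.49656008379674 -1.065007506720094 0.5325004011094766 T_d,T_n,Tz -0.09207761702654188 2.0618332078769126 -0.04697718051200081 pitch 0.021747603228976307 open 0.021162834145625364
```

Now in 1 mm rows.

drive_tool([
  [1,-0.004,-0.04,0,0,0,0],
  [1,-0.008,-0.08,0,0,0,0],
  [1,-0.013,-0.12,0,0,0,0],
  [1,-0.017,-0.16,0,0,0,0],
  [1,-0.021,-0.2,0,0,0,0],
])

```text
t: 19.9
tool_pos: [0.5759, -0.0047, 0.0911]
orientation: [-2.323, -2.093, -0.025]
force: [0.2, 12.2, 0.9]
opening: 0.021
```

```bash
python3 st.py
```

```text
t 19.9 pos [ 0.576 -0.005  0.091] along -0.055201754669599264 lat 0.0007364454804190475 F_d,F_n,Fz -12.167708584596118 -1.0352927908902207 0.8891567427966187 T_d,T_n,Tz -0.18745239212141698 2.097468709244417 -0.0021783500813865354 pitch 0.021733397889998375 open 0.021027797294224056
```

drive_tool([
  [1,-0.004,-0.04,0,0,0,0],
  [1,-0.008,-0.08,0,0,0,0],
  [1,-0.013,-0.12,0,0,0,0],
])

```text
t: 20.15
tool_pos: [0.5756, -0.0077, 0.0911]
orientation: [-2.323, -2.093, -0.025]
force: [0.4, 13.2, 1.0]
opening: 0.0209
```

```bash
python3 st.py
```

```text
t 20.15 pos [ 0.576 -0.008  0.091] along -0.052210549457648726 lat 0.0007451377890059357 F_d,F_n,Fz -13.164817565583423 -0.9891378670535529 0.9775632427895531 T_d,T_n,Tz -0.11813497959291652 2.0836742348031994 -0.023862927531002685 pitch 0.021775750774782467 open 0.020857769184622666
```

drive_tool([
  [1,-0.004,-0.04,0,0,0,0],
  [1,-0.008,-0.08,0,0,0,0],
])

```text
t: 20.32
tool_pos: [0.5754, -0.0096, 0.0911]
orientation: [-2.323, -2.093, -0.025]
force: [0.5, 11.9, 0.8]
opening: 0.0217
```

```bash
python3 st.py
```

```text
t 20.3167 pos [ 0.575 -0.01   0.091] along -0.05020418516694647 lat 0.0007229700623218829 F_d,F_n,Fz -11.892183582427872 -0.7061833530597766 0.7913186420583199 T_d,T_n,Tz -0.21281106782503473 2.149247220635796 0.02007197618481768 pitch 0.0217735256208587 open 0.02166929849206117
```

drive_tool([
  [1,-0.004,-0.04,0,0,0,0],
  [1,-0.008,-0.08,0,0,0,0],
])

```text
t: 20.48
tool_pos: [0.5752, -0.0116, 0.0911]
orientation: [-2.323, -2.093, -0.025]
force: [0.9, 13.0, 0.8]
opening: 0.021
```

```bash
python3 st.py
```

```text
t 20.4833 pos [ 0.575 -0.012  0.091] along -0.048234681773965386 lat 0.0007467360410813673 F_d,F_n,Fz -13.049520478203197 -0.42273976040082917 0.8462835261782256 T_d,T_n,Tz -0.2037102092538811 2.174745614833536 -0.06670772063138909 pitch 0.02184355312967672 open 0.02104810976472367
```

drive_tool([
  [1,-0.004,-0.04,0,0,0,0],
  [1,-0.008,-0.08,0,0,0,0],
])

```text
t: 20.65
tool_pos: [0.575, -0.0133, 0.0911]
orientation: [-2.322, -2.093, -0.026]
force: [1.6, 18.0, 1.1]
opening: 0.0212
```

```bash
python3 st.py
```

```text
t 20.65 pos [ 0.575 -0.013  0.091] along -0.04651916976112797 lat 0.000748377243886977 F_d,F_n,Fz -18.108391183099094 -0.24949918558411235 1.0602376404494682 T_d,T_n,Tz -0.1687659824736749 3.112002491286508 -0.020048749432204697 pitch 0.022395284607854275 open 0.021168318220952553
```

drive_tool([
  [1,-0.001,-0.01,0,0,0,0],
  [1,-0.002,-0.02,0,0,0,0],
])

```text
t: 20.82
tool_pos: [0.575, -0.0133, 0.0911]
orientation: [-2.322, -2.093, -0.027]
force: [1.4, 18.0, 0.1]
opening: 0.021
```

```bash
python3 st.py;  python3 - <<'E'
from h import *
c=grab("side","si13")
cv2.imwrite("pics/si13z.png",cv2.resize(c["image"][170:350,220:340,::-1],None,fx=4,fy=3.3,interpolation=cv2.INTER_CUBIC))
E
```

```text
t 20.8167 pos [ 0.575 -0.013  0.091] along -0.04655311980725941 lat 0.0007073733448598778 F_d,F_n,Fz -18.093952727043344 -0.47192851028833716 0.13419502726060994 T_d,T_n,Tz -0.18996482588731958 2.906823417217824 -0.00842577433537487 pitch 0.023181584555594742 open 0.02096832734386381
```

View pics/si13z.png

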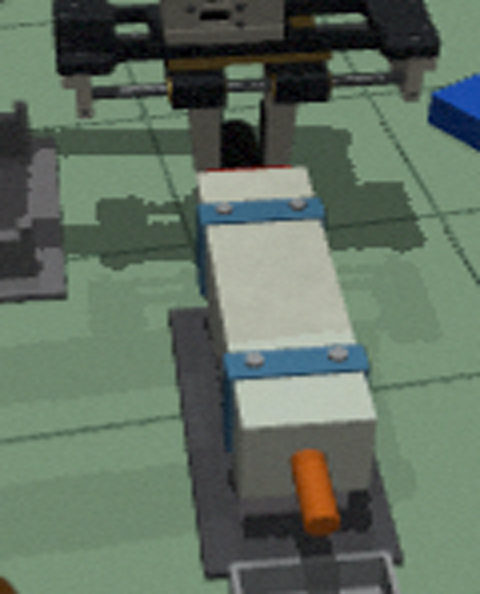

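drive_tool([
  [1,-0.002,-0.02,0,0,0,0],
  [1,-0.004,-0.04,0,0,0,0],
  [1,-0.004,-0.04,0,0,0,0],
])

```text
t: 21.12
tool_pos: [0.575, -0.0133, 0.0911]
orientation: [-2.321, -2.093, -0.029]
force: [1.2, 19.9, -0.5]
opening: 0.0214
```

```bash
python3 st.py
```

```text
t 21.1167 pos [ 0.575 -0.013  0.091] along -0.04648602890240269 lat 0.0007292129081864335 F_d,F_n,Fz -19.878436710123616 -0.9192839027224426 -0.4938331427922775 T_d,T_n,Tz -0.0865370671601041 3.4445458806118605 -0.020349644563621965 pitch 0.024571982324447024 open 0.021393881658370677
```

drive_tool([
  [1,-0.002,-0.02,0,0,0,0],
  [1,-0.004,-0.04,0,0,0,0],
  [1,-0.004,-0.04,0,0,0,0],
  [1,-0.004,-0.04,0,0,0,0],
])

```text
t: 21.45
tool_pos: [0.5749, -0.0134, 0.0911]
orientation: [-2.32, -2.092, -0.03]
force: [2.0, 24.0, 1.0]
opening: 0.0209
```

```bash
python3 st.py;python3 - <<'E'
from h import *
grab("wrist","wr14");c=grab("scene","sc14")
cv2.imwrite("pics/sc14z.png",cv2.resize(c["image"][130:330,130:330,::-1],None,fx=3,fy=3,interpolation=cv2.INTER_CUBIC))
E
```

```text
t 21.45 pos [ 0.575 -0.013  0.091] along -0.04640216124263297 lat 0.0007006851494345914 F_d,F_n,Fz -24.082215472641664 -0.5075413130426878 0.9839613889111419 T_d,T_n,Tz -0.06264579747162088 4.075463527729075 -0.02725818726478326 pitch 0.025832808463503328 open 0.020882919028626084
```

View pics/sc14z.png

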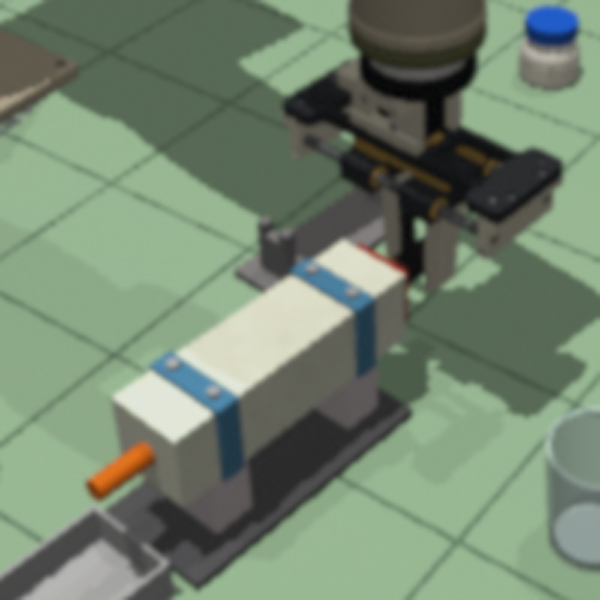

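View pics/wr14.png

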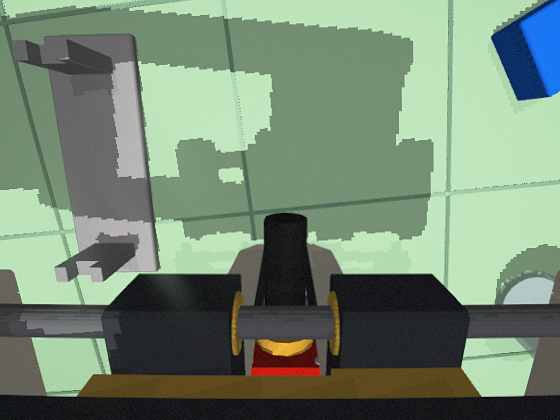

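drive_tool([
  [1,0.004,0.04,0,0,0,0],
  [1,0.008,0.08,0,0,0,0],
  [1,0.008,0.08,0,0,0,0],
])

```text
t: 21.8
tool_pos: [0.575, -0.0133, 0.0911]
orientation: [-2.322, -2.094, -0.026]
force: [0.7, 14.5, 0.7]
opening: 0.0212
```

```bash
python3 st.py
```

```text
t 21.8 pos [ 0.575 -0.013  0.091] along -0.04655449662985342 lat 0.0007513621239449606 F_d,F_n,Fz -14.45295131460302 -0.7820408554317219 0.7247010326423443 T_d,T_n,Tz -0.1722868662093086 2.6021231599973578 -0.04450847724600213 pitch 0.022634011732397603 open 0.02116561969373988
```

drive_tool([
  [1,0.005,0.05,0,0,0,0],
  [1,0.005,0.05,0,0,0,0],
  [0.5,0.005,0.05,0,0,0,0],
  [0.4,0.005,0.05,0,0,0,0],
  [0.4,0.005,0.05,0,0,0,0],
  [0.4,0.005,0.05,0,0,0,0],
  [0.4,0.005,0.05,0,0,0,0],
  [0.4,0.005,0.05,0,0,0,0],
  [0.4,0.005,0.05,0,0,0,0],
  [0.4,0.005,0.05,0,0,0,0],
  [0.4,0.005,0.05,0,0,0,0],
])

```text
t: 22.72
tool_pos: [0.5749, -0.0153, 0.0909]
orientation: [-2.326, -2.094, -0.021]
force: [0.2, -0.3, -0.8]
opening: 0.0556
```

```bash
python3 st.py
```

```text
t 22.7167 pos [ 0.575 -0.015  0.091] along -0.044515680949442145 lat 0.0008496273444852392 F_d,F_n,Fz 0.28382386396054304 0.21710961424799147 -0.829153710331215 T_d,T_n,Tz -0.007801687959957691 0.02100741598010056 -0.019938921880563842 pitch 0.018060928939619206 open 0.05555275734530474
```

Released. Next I raise straight up, back off, and look.

drive_tool([
  [0.4,0,0.02,0.5,0,0,0],
  [0.4,0,0.04,1.2,0,0,0],
  [0.4,0,0.08,2.2,0,0,0],
  [0.4,0,0.08,3.4,0,0,0],
  [0.4,0,0.08,4.4,0,0,0],
  [0.4,0,0.08,4.4,0,0,0],
  [0.4,0,0.08,4.4,0,0,0],
  [0.4,0,0.08,4.4,0,0,0],
])

```text
t: 23.38
tool_pos: [0.5748, -0.0132, 0.2011]
orientation: [-2.326, -2.094, -0.021]
force: [-0.2, 0.9, -0.6]
opening: 0.0557
```

```bash
python3 st.py;python3 - <<'E'
from h import *
for n in("scene","side","wrist"):
    c=grab(n,n[:2]+"15")
for n,(u,v) in dict(sc15=(130,130),si15=(190,150)).items():
    c=load(n);cv2.imwrite(f"pics/{n}z.png",cv2.resize(c["image"][v:v+190,u:u+200,::-1],None,fx=3,fy=3,interpolation=cv2.INTER_CUBIC))
E
```

```text
t 23.3833 pos [ 0.575 -0.013  0.201] along -0.04658303276110923 lat 0.0005496804807281938 F_d,F_n,Fz -0.8994129391335389 -0.34183691010542183 -0.6165494776233802 T_d,T_n,Tz -0.032507692957586126 -0.004448561191799513 -0.002523027721361249 pitch 0.018029313981536642 open 0.05567458482431609
```

View pics/sc15z.png

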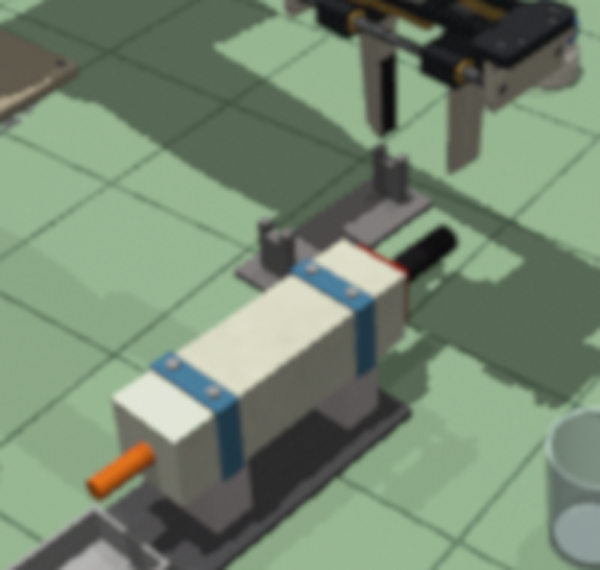

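View pics/si15z.png

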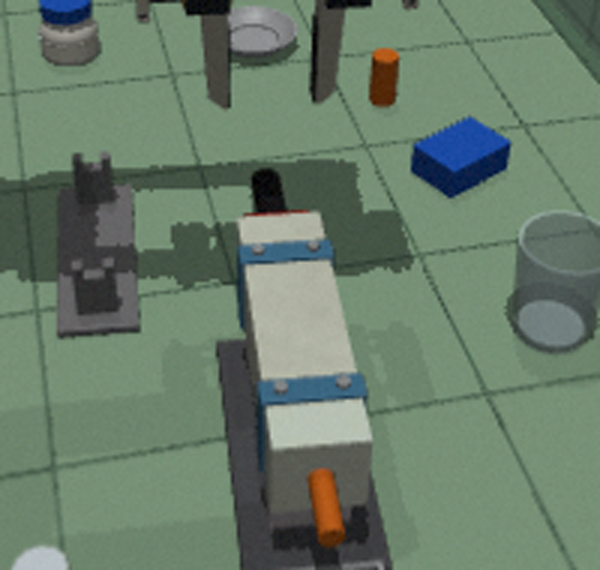

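View pics/wr15.png

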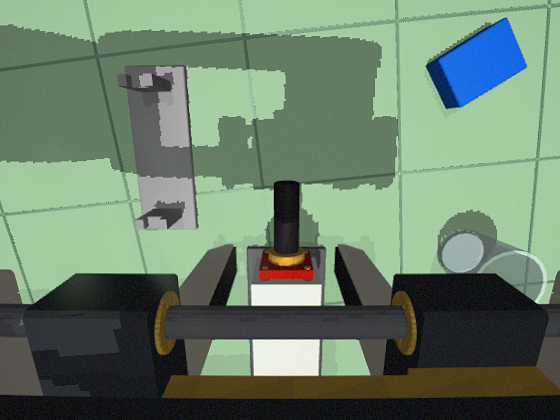

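The collar sits on the red plate at (286,258), the handle is in line, and the cartridge is out of the far end. The bystanders are where they were. I'll hand the job in.

Run:
```python
from h import *
print(robot.close_job())
```

```text
the job is handed in; nothing more can be done
None
```

The job is handed in at about 23.4 s of the 72 s allowed. As far as my checks show, the rod is home on the stop plate and the cartridge is out of the far end. The hand-in gives no verdict.

**What I did:** I lifted the rod by its steel shaft, put the tip about 74 mm into the bore and let go. I then took the handle, raised it about 5 mm and levelled it. I pushed slowly until the collar stopped on the plate, eased off and released.

**Push force:** The cartridge dragged at 11–13 N. Once the collar landed, the rod stopped moving and the wrist force rose to a peak reading of 24 N.

**Last pictures:** They show the collar on the red plate, the rod in line, the gripper clear and the bystanders in place. By eye, the cartridge stands about 40 mm out.

**What disagreed:**
- The side and scene cameras differed from the wrist camera by 1–2 mm on the block, and by 2–3 mm on the rod tip across and in height. I relied on the wrist camera and the felt forces for the entry.
- The plate's setting came out at 8.5 mm by touch and about 10 mm from the first wrist picture, which is within my measuring error.
- A small up/down bending load stayed on the rod during the push. It did not jam.

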